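# Fetch the hex punch from behind the others in the keeper rail

## Robot

A 6-joint arm with a two-finger parallel gripper is mounted at the origin on a cart in front of the work surface, level with it; the furniture and walls round the work are solid. World frame = base frame: x ahead of the robot, y to its left, z up, the work surface at z = 0. Lengths are in mm, angles in rad, forces in N, time in s.
With the tool pointing down it reaches from about 325 to 775 mm from the base axis. Payload 5.5 kg.
Tool frame: the origin (TCP) lies at the very end of the fingers, on their centre line; the grasp point (between the pads) lies 19 mm behind it; z points along the fingers, y is the line along which they close (so a half turn about z gives the same grasp; the last joint's range is limited). The gripper opens to 85 mm and grips with 20 to 120 N. Pads are 22 mm wide; open, the fingers measure 114 mm over their backs; the gripper's body (76 mm by 85 mm) begins 54 mm behind the grasp point. The pads swing forward as they close: fully open they stand 13 mm farther back than shut.
Start: joints at [1.181, 0.091, 1.231, -0, 1.82, -0.057], TCP at [196.019, 567.092, 231.275] pointing down, gripper open.
Joint ranges: [-2.87, 2.87], [-0.86, 2.18], [0.17, 2.46], [-1.51, 4.65], [0.06, 2.69], [-2.65, 2.65]. Speed limits (rad/s): [2.57, 2.57, 3.01, 3.14, 3.14, 3.14].

## Interface

Orientations are given as a unit quaternion [x, y, z, w].
In Python, from bench import * gives the robot as it stands. The module is installed in compiled form; this text tells all that it offers.
- The arm moves only by the tool move_arm, never from a script. Its argument "increments" is a list of rows, each an object with "claw": the opening, from -1 (shut) to 1 (fully open), so that 0 is half open; "offset": the shift along the tool's x, y, z in cm, a list of three; "twist": the turn about the tool's z in rad. In form: [{"claw": claw, "offset": [x, y, z], "twist": twist}, ...]. A call has 1 to 8 rows; each row is the pose to reach, as a shift and turn from the pose commanded when the call began, along the tool's axes at that moment; what a row does not reach only later rows make up. A row lasts 1/12 s, in which the tool goes at most 41.7 mm and 7.16 degrees, less where a joint would pass 70% of its speed; a pose out of reach is approached as far as the arm can. A call with a gripper value outside its range is refused whole. The fingers move at their own pace and stop on an object; the grip force is fixed at half the most. Time passes only in rows, so rows that repeat a pose let the fingers close. It gives the time, the measured TCP pose, the force, the opening and the grip force at its end, in the units of the state.
- sense(): the state, without advancing time (a new reading comes with each control period).
- get_image(name): name is "scene" or "top" or "wrist"; returns a dict with "color" (480x640x3 uint8, red, green, blue), "fx", "fy", "cx", "cy" (pixels), "D" ([k1, k2, p1, p2, k3] as OpenCV has them; the pictures are not rectified), "pose" (4x4, takes a point from camera to world coordinates). Camera axes: x right, y down, z forward; pixel columns grow to the right and rows downward; lengths in mm; the calibration is good to about 2 mm. A picture is of the moment at which its call begins. There is no depth.
- finish_job(): hands the job in; it is judged then, once.
The state is a dict: "clock": time; "joints": joint angles; "joint_velocities": joint speeds; "joint_torque": joint torques, N m; "tcp_pos": TCP position; "orientation": TCP orientation; "force": force on the tool from outside, world axes, zero at the start; "moment": the same for the moment, N m; "grip_width": finger opening in mm; "gripper_force": force on a finger pad.
Only numpy, scipy, OpenCV 4.12 (cv2) and the standard library are available. Lean on these libraries where they do the work, as an engineer would, in place of code of your own. Each camera call takes 0.05 s, during which the arm holds its last target. There are 200 camera calls.

## Task

The hex punch is wanted at the press, but it stands at the closed end of the keeper rail behind the two round punches. Slide the two round punches out through the rail's open mouth and stand both in the shallow tray, then slide the hex punch out and stand it fully down in the round recess of the setting block. Finally slide the two round punches back under the keeper strips, each to the very place in the rail where it stood before (within a centimetre), keep every punch upright throughout, and leave all of them standing free.

Things in the scene. Friction and masses are not known exactly. Their poses are not given: they have to be found in the camera images.
- keeper_rail: Fixed 206 x 110 mm rail; origin mid-base; lane along x, mouth at -x, end stop at x=+92 mm. Lane floor z=8, 62 wide. Keeper strips over it from x=-80 (z 27 to 31, 36 gap, screws 2 higher): punches only slide along x, shank in the gap, best 2 mm off the floor (play 5). Flared bars start at x=-106; a punch is clear at x<-135. Screws mark 3 places: x=-53 and 5 (slim, stout, either order), 63 (hex).
- hex_punch: Loose steel press punch: round foot flange 50 mm in diameter, 14 mm thick; origin at the centre of the underside, z up along the axis. Above it a hexagonal shank, 24 mm across flats, to a total height of 88 mm (round collar of 25 mm up to 19 mm). At the start one pair of flats faces the side bars (faces to its +y and -y) within 0.1 rad. About 0.38 kg.
- slim_punch: Loose steel press punch: round foot flange 50 mm in diameter, 14 mm thick; origin at the centre of the underside, z up along the axis. Above it a slim plain round shank, 16 mm in diameter with a chamfered tip, to a total height of 95 mm (collar of 25 mm up to 20 mm). About 0.32 kg.
- stout_punch: Loose steel press punch: round foot flange 50 mm in diameter, 14 mm thick; origin at the centre of the underside, z up along the axis. Above it a plain round shank, 24 mm in diameter, flat on top with a small dark centre hole, to a total height of 78 mm. About 0.4 kg.
- tray: Fixed shallow sheet-metal tray, 108 x 174 mm outside (long side along its y), rim 18.5 mm high, black rubber floor at z = 4 mm, 96 x 162 mm inside. Origin at the centre of the underside. Room for two punches side by side along y, for instance at y = -38 and +38 mm.
- setting_block: Fixed dark steel block 96 x 96 x 26 mm with a round recess, 62 mm in diameter (3 mm chamfer at its mouth) and 12 mm deep, in the middle of its top: recess floor at z = 14 mm. Origin at the centre of the underside.
Mind the look-alikes: they are no part of the job. Leave any orange or turquoise look-alike of the slim_punch alone.

How it is judged:
By the outcome, as a careful person would: the job done as asked, in the order asked, and still so for the second after the job is handed in, with the robot touching nothing.
It also fails if it takes over 136 s, if anything falls off the work surface, if the arm or the gripper's body presses on something with over 40 N, if the wrist force passes 120 N, or if a joint passes its speed limit or range.

## Working session

There is one attempt and no reset: what is moved stays moved. The work goes in short steps, Python scripts to look and compute and a tool call to move; the robot and the scene stay as the last step left them, time stands still between calls to the robot, and variables do not carry over. Pictures are saved under pics/ and viewed, at most 14 in all, crops included, and the job is handed in when it is done.

Besides the shell and the picture viewer there is one more tool, called after "Emit:" by a JSON object that holds its "api" and its "payload". move_arm: Moves the arm, as the interface text tells. Its arguments: {"type":"object","properties":{"increments":{"type":"array","items":{"type":"object","properties":{"claw":{"type":"number"},"offset":{"type":"array","items":{"type":"number"}},"twist":{"type":"number"}}}}},"required":["increments"]}

```bash
mkdir -p pics
cat > h.py <<'E'
from bench import *
import numpy as np, cv2
def cam(n):
    im=get_image(n); return im
def save(im,f,crop=None,scale=1):
    a=im["color"][:,:,::-1]
    if crop: x0,y0,x1,y1=crop; a=a[y0:y1,x0:x1]
    if scale!=1: a=cv2.resize(a,None,fx=scale,fy=scale,interpolation=cv2.INTER_CUBIC)
    cv2.imwrite(f,a)
def K(im): return np.array([[im["fx"],0,im["cx"]],[0,im["fy"],im["cy"]],[0,0,1.]])
def ray(im,uv):
    p=cv2.undistortPoints(np.array([[uv]],float),K(im),np.array(im["D"],float))[0,0]
    T=np.array(im["pose"]); d=T[:3,:3]@np.array([p[0],p[1],1]); return T[:3,3],d/np.linalg.norm(d)
def onz(im,uv,z):
    o,d=ray(im,uv); return o+d*(z-o[2])/d[2]
def tri(r1,r2):
    A=[];b=[]
    for o,d in (r1,r2):
        P=np.eye(3)-np.outer(d,d);A.append(P);b.append(P@o)
    return np.linalg.lstsq(np.vstack(A),np.hstack(b),rcond=None)[0]
def proj(im,X):
    T=np.linalg.inv(np.array(im["pose"])); 
    r,_=cv2.Rodrigues(T[:3,:3]); return cv2.projectPoints(np.array(X,float).reshape(-1,1,3),r,T[:3,3],K(im),np.array(im["D"],float))[0].reshape(-1,2)
E
python3 - <<'E'
from h import *
import pickle
for n in("scene","top","wrist"):
    im=cam(n); save(im,f"pics/{n}0.png"); pickle.dump(im,open(n+"0.pkl","wb")); print(n,np.round(im["pose"],3).tolist(),im["fx"])
print(sense())
E
```

```text
scene [[0.553, -0.397, 0.733, -362.091], [-0.833, -0.252, 0.492, -732.335], [-0.01, -0.883, -0.47, 622.248], [0.0, 0.0, 0.0, 1.0]] 623.2307029884753
top [[0.019, -0.984, 0.179, 339.862], [-1.0, -0.018, 0.003, -138.359], [0.001, -0.179, -0.984, 1169.796], [0.0, 0.0, 0.0, 1.0]] 561.8005727018405
wrist [[0.326, 0.894, 0.306, 116.584], [0.945, -0.307, -0.108, 593.368], [-0.002, 0.325, -0.946, 373.493], [0.0, 0.0, 0.0, 1.0]] 355.3314833132476
{'clock': 0.15, 'joints': array([ 1.18126794e+00,  9.17002803e-02,  1.23164918e+00, -9.10073478e-06,
        1.81979145e+00, -5.67034623e-02]), 'joint_velocities': array([-0.00117981, -0.00259398, -0.00490205,  0.00052832, -0.00094214,
       -0.00258955]), 'joint_torque': array([ 1.55236481e-03, -4.59369922e+01, -4.18528068e+01, -4.63461197e-05,
        9.62030055e-03, -4.98714840e-06]), 'tcp_pos': array([195.95085847, 566.86663179, 230.37946928]), 'orientation': array([ 1.65646497e-01,  9.86184891e-01, -7.55915103e-04, -1.66989169e-04]), 'force': array([ 0.29089494,  0.23259085, -0.53178564]), 'moment': array([ 0.02641816, -0.03547291, -0.04785764]), 'gripper_force': 0.0, 'grip_width': 85.2038798326346}
```

View pics/scene0.png

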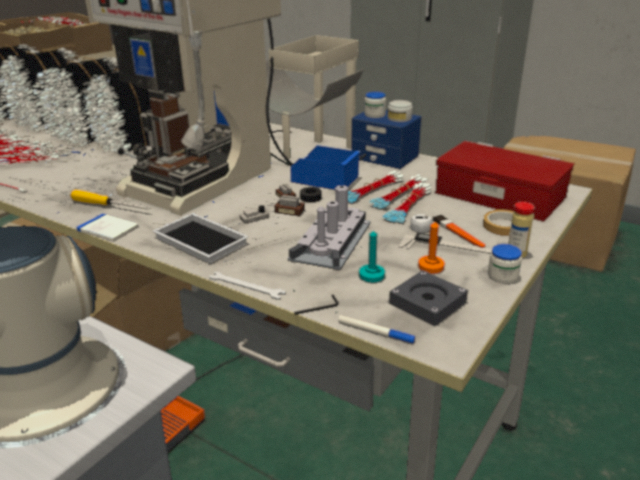

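View pics/top0.png

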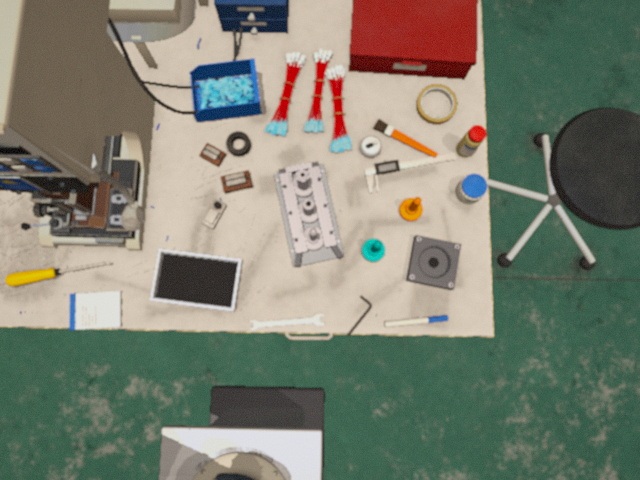

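The scene shows the rail at (330,230), the tray at (200,237), the block at (428,297), and the turquoise (372,258) and orange (432,248) look-alikes. In the top view the rail runs from (300,170) closed to (318,258) mouth. The punches on it are at about (303,180), (308,208) and (313,235). The tray is at (197,280) and the block at (435,262).

Run:
```python
from h import *
import pickle
t=pickle.load(open("top0.pkl","rb")); s=pickle.load(open("scene0.pkl","rb"))
a=cv2.resize(t["color"][150:280,260:360,::-1],None,fx=4.6,fy=4.6,interpolation=cv2.INTER_CUBIC)
b=cv2.resize(s["color"][175:275,280:375,::-1],None,fx=3.4,fy=3.4,interpolation=cv2.INTER_CUBIC)
h=max(a.shape[0],b.shape[0]); c=np.zeros((h,a.shape[1]+b.shape[1],3),np.uint8); c[:a.shape[0],:a.shape[1]]=a; c[:b.shape[0],a.shape[1]:]=b
cv2.imwrite("pics/c1.png",c); print(c.shape,a.shape)
# tray: dark floor blob; block
hsv=cv2.cvtColor(t["color"],cv2.COLOR_RGB2HSV)
def rect(x0,y0,x1,y1,m):
    k=np.zeros_like(m);k[y0:y1,x0:x1]=m[y0:y1,x0:x1]
    cs=max(cv2.findContours(k,cv2.RETR_EXTERNAL,cv2.CHAIN_APPROX_NONE)[0],key=cv2.contourArea)
    return cv2.minAreaRect(cs)
g=cv2.cvtColor(t["color"],cv2.COLOR_RGB2GRAY)
for nm,w,z,th in(("tray",(145,240,250,320),4,60),("block",(400,230,470,295),26,120)):
    r=rect(*w,(g<th).astype(np.uint8)*255); bx=cv2.boxPoints(r)
    P=np.array([onz(t,p,z)[:2] for p in bx]); print(nm,np.round(r[0],1),r[1],P.round(0).tolist(),P.mean(0).round(1))
    print([np.linalg.norm(P[i]-P[i-1]).round() for i in range(4)])
```

```text
(598, 783, 3) (598, 460, 3)
tray [196.2 279.8] (73.8795166015625, 42.62279510498047) [[409.0, 185.0], [497.0, 179.0], [480.0, 25.0], [392.0, 33.0]] [444.7 105.3]
[np.float64(153.0), np.float64(89.0), np.float64(155.0), np.float64(88.0)]
block [433.  262.6] (47.88846206665039, 45.644962310791016) [[450.0, -325.0], [543.0, -345.0], [524.0, -442.0], [432.0, -420.0]] [ 487.1 -382.9]
[np.float64(97.0), np.float64(95.0), np.float64(98.0), np.float64(95.0)]
```

View pics/c1.png

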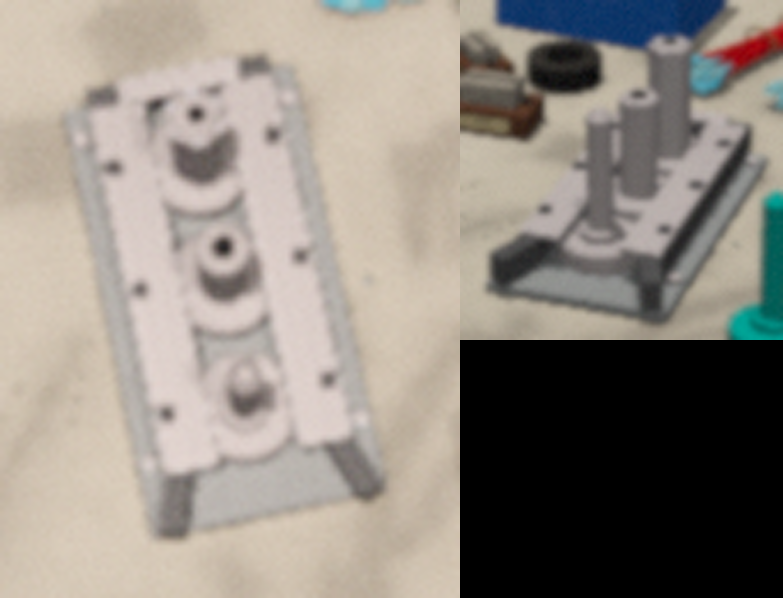

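View pics/wrist0.png

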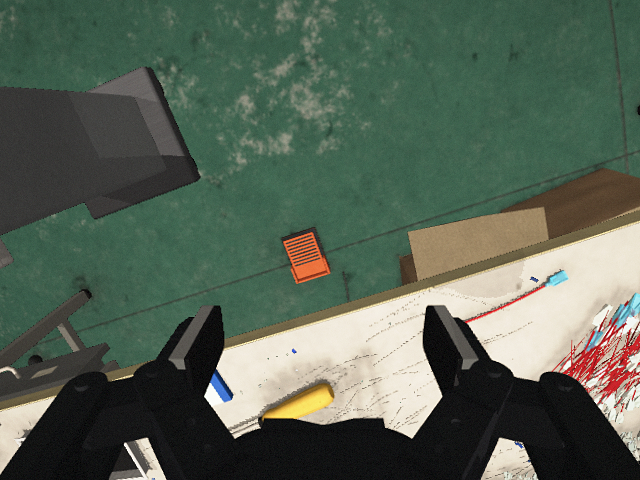

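The enlarged crop confirms the punches. The one at the mouth has a thin chamfered shank, so it is the slim punch (crop 247,372). The middle one is a thick round with a centre hole, the stout (223,247). The one at the closed end is the tallest thick punch, the hex (195,115). The orange and turquoise look-alikes stand outside the rail.

Run:
```python
from h import *
import pickle
t=pickle.load(open("top0.pkl","rb")); s=pickle.load(open("scene0.pkl","rb"))
T=lambda u,v:(260+(u+.5)/4.6-.5,150+(v+.5)/4.6-.5)
S=lambda u,v:(280+(u-460)/3.4,175+v/3.4)
sc={63:((113,167),(272,134)),5:((139,289),(299,255)),-53:((166,413),(326,380))}
L=[]
for x,(a,b) in sc.items():
    A=onz(t,T(*a),33);B=onz(t,T(*b),33); L.append((x,(A+B)/2)); print(x,A.round(1),B.round(1),((A+B)/2).round(1))
c=np.polyfit([l[0] for l in L],[l[1][:2] for l in L],1); print("axis",c[0],np.linalg.norm(c[0]),"yaw",np.arctan2(c[0][1],c[0][0]),"origin",c[1])
for n,a,b in(("slim",(247,372),(600,117)),("stout",(223,247),(640,95)),("hex",(195,115),(669,44))):
    print(n,tri(ray(t,T(*a)),ray(s,S(*b))).round(1))
for a,b in(((113,167),(638,127)),((326,380),(664,231)),((166,413),(545,210)),((272,134),(725,142))):
    print("screw",tri(ray(t,T(*a)),ray(s,S(*b))).round(1))
g=cv2.cvtColor(t["color"],cv2.COLOR_RGB2GRAY)
```

```text
63 [641.2 -73.8  33. ] [ 658.  -145.7   33. ] [ 649.6 -109.7   33. ]
5 [584.8 -87.   33. ] [ 601.8 -158.8   33. ] [ 593.3 -122.9   33. ]
-53 [ 528.5 -100.5   33. ] [ 544.8 -171.7   33. ] [ 536.6 -136.1   33. ]
axis [0.9736727  0.22757032] 0.9999133808142581 yaw 0.22960204998296693 origin [ 588.29627776 -124.0551362 ]
slim [ 536.  -136.3   96.9]
stout [ 593.3 -125.7   84.8]
hex [ 649.  -112.1   93.5]
screw [647.7 -80.5  28.1]
screw [ 545.9 -172.3   29.1]
screw [ 529.3 -100.8   29.7]
screw [ 659.  -146.4   31.4]
```

Emit:
{"api": "move_arm", "payload": {"increments": [{"claw": 1,"offset": [-2.9,-2.9,0],"twist": -0.07},{"claw": 1,"offset": [-5.8,-5.8,0],"twist": -0.14},{"claw": 1,"offset": [-8.7,-8.7,0],"twist": -0.21},{"claw": 1,"offset": [-11.6,-11.6,0],"twist": -0.28},{"claw": 1,"offset": [-14.5,-14.5,0],"twist": -0.35},{"claw": 1,"offset": [-17.4,-17.4,0],"twist": -0.42},{"claw": 1,"offset": [-20.3,-20.3,0],"twist": -0.49},{"claw": 1,"offset": [-23.2,-23.2,0],"twist": -0.56}]}}

```text
clock: 0.82
tcp_pos: [339.7, 270.2, 231.1]
orientation: [-0.115, 0.993, -0.0, 0.0]
force: [0.9, -0.1, 0.2]
grip_width: 85.6
gripper_force: 0.0
```

```bash
cat >> h.py <<'E'
from scipy.spatial.transform import Rotation as Rn
RO=np.array([588.3,-124.1]); RY=0.2296; ex=np.array([np.cos(RY),np.sin(RY)]); ey=np.array([-ex[1],ex[0]])
def rail(p): d=np.array(p[:2])-RO; return np.array([d@ex,d@ey])
def unrail(x,y=0): return RO+x*ex+y*ey
def st():
    s=sense(); R=Rn.from_quat(s["orientation"]).as_matrix(); p=s["tcp_pos"]
    print("t%.2f"%s["clock"],"tcp",p.round(1),"rail",rail(p).round(1),"toolx",round(np.arctan2(R[1,0],R[0,0]),4),"tilt",R[:2,2].round(4),"q",s["joints"].round(2),"F",s["force"].round(1),"w",round(s["grip_width"],1),"gf",round(s["gripper_force"],1)); return s,R
def to(*tg):
    s,R=st()
    for g in tg: print("->",np.round(g,1),"offset cm",(R.T@(np.array(g)-s["tcp_pos"])/10).round(2))
E
python3 - <<'E'
from h import *
to([*unrail(-53),150])
E
```

```text
t0.82 tcp [339.7 270.2 231.1] rail [-152.4  440.5] toolx -2.9104 tilt [0.0001 0.    ] q [ 0.59 -0.36  1.64 -0.    1.86 -1.21] F [ 0.9 -0.1  0.2] w 85.6 gf 0.0
-> [ 536.7 -136.2  150. ] offset cm [ -9.86 -44.07   8.11]
```

Emit:
{"api": "move_arm", "payload": {"increments": [{"claw": 1,"offset": [-0.9,-4.0,0.4],"twist": 0},{"claw": 1,"offset": [-1.8,-8.0,0.8],"twist": 0},{"claw": 1,"offset": [-2.7,-12,1.2],"twist": 0},{"claw": 1,"offset": [-3.6,-16,1.6],"twist": 0},{"claw": 1,"offset": [-4.5,-20,2],"twist": 0},{"claw": 1,"offset": [-5.4,-24,2.4],"twist": 0},{"claw": 1,"offset": [-6.3,-28,2.8],"twist": 0},{"claw": 1,"offset": [-7.2,-32,3.2],"twist": 0}]}}

```text
clock: 1.48
tcp_pos: [482.0, -25.7, 199.0]
orientation: [-0.113, 0.994, 0.0, 0.0]
force: [1.3, 1.3, 0.3]
grip_width: 85.7
gripper_force: 0.0
```

Emit:
{"api": "move_arm", "payload": {"increments": [{"claw": 1,"offset": [-1,-3.5,1],"twist": 0},{"claw": 1,"offset": [-1.8,-6.5,2],"twist": 0},{"claw": 1,"offset": [-2.4,-9.5,3],"twist": 0},{"claw": 1,"offset": [-2.6,-11.5,4],"twist": 0},{"claw": 1,"offset": [-2.7,-12.1,4.8],"twist": 0},{"claw": 1,"offset": [-2.7,-12.1,4.9],"twist": 0}]}}

```text
clock: 1.98
tcp_pos: [534.5, -136.3, 147.5]
orientation: [-0.112, 0.994, 0.001, -0.002]
force: [-0.8, 0.3, -1.0]
grip_width: 85.1
gripper_force: 0.0
```

Run:
```python
from h import *
to([*unrail(-53),42])
im=cam("wrist"); save(im,"pics/w1.png"); pickle=__import__("pickle"); pickle.dump(im,open("w1.pkl","wb"))
for x,h in((-53,103),(5,86),(63,96)): print(proj(im,[[*unrail(x),h]]).round())
for x in(-53,5,63): print(proj(im,[[*unrail(x,y),33] for y in(37,-37)]).round())
```

```text
t1.98 tcp [ 534.5 -136.3  147.5] rail [-55.2   0.4] toolx -2.9166 tilt [-0.0042  0.0013] q [-0.31 -0.04  1.51 -0.    1.67 -2.11] F [-0.8  0.3 -1. ] w 85.1 gf 0.0
-> [ 536.7 -136.2   42. ] offset cm [-0.26 -0.06 10.55]
[[324. 272.]]
[[324. 339.]]
[[324. 416.]]
[[372. 233.]
 [275. 234.]]
[[369. 300.]
 [279. 301.]]
[[366. 359.]
 [282. 359.]]
```

View pics/w1.png

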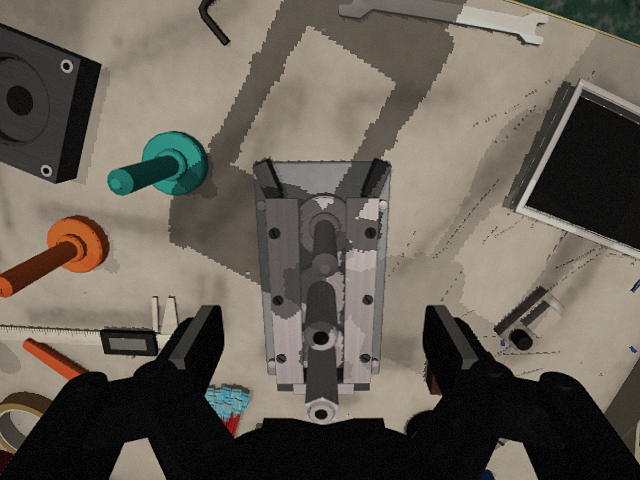

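The wrist view has the slim tip at (325,265), the stout at (322,338) and the hex at (322,411). All three are within a few pixels of the predicted places, and the screws at (275,234) and (371,233) agree. Now descending on the slim punch.

Emit:
{"api": "move_arm", "payload": {"increments": [{"claw": 0,"offset": [-0.1,0,2.5],"twist": 0},{"claw": 0,"offset": [-0.1,0,5],"twist": 0},{"claw": 0,"offset": [-0.1,0,7.5],"twist": 0},{"claw": 0,"offset": [-0.1,0,9.5],"twist": 0},{"claw": 0,"offset": [-0.1,0,10],"twist": 0},{"claw": 0,"offset": [-0.1,0,10],"twist": 0},{"claw": 0,"offset": [-0.1,0,10],"twist": 0}]}}

```text
clock: 2.62
tcp_pos: [536.8, -134.4, 51.9]
orientation: [-0.114, 0.993, -0.0, 0.001]
force: [1.0, -0.5, 0.4]
grip_width: 42.7
gripper_force: 0.0
```

Run:
```python
from h import *
to([*unrail(-53),42])
```

```text
t2.62 tcp [ 536.8 -134.4   51.9] rail [-52.5   1.7] toolx -2.9133 tilt [ 0.0017 -0.0004] q [-0.31  0.    1.64  0.    1.5  -2.11] F [ 1.  -0.5  0.4] w 42.7 gf 0.0
-> [ 536.7 -136.2   42. ] offset cm [ 0.06 -0.17  0.99]
```

Emit:
{"api": "move_arm", "payload": {"increments": [{"claw": 0,"offset": [0.1,-0.15,0.95],"twist": 0},{"claw": 0,"offset": [0.1,-0.15,0.95],"twist": 0},{"claw": -1,"offset": [0.1,-0.15,0.95],"twist": 0},{"claw": -1,"offset": [0.1,-0.15,0.95],"twist": 0},{"claw": -1,"offset": [0.1,-0.15,0.95],"twist": 0},{"claw": -1,"offset": [0.1,-0.15,0.95],"twist": 0},{"claw": -1,"offset": [0.1,-0.15,0.95],"twist": 0},{"claw": -1,"offset": [0.1,-0.15,0.95],"twist": 0}]}}

```text
clock: 3.28
tcp_pos: [535.8, -136.7, 41.2]
orientation: [-0.113, 0.994, 0.0, 0.0]
force: [-0.9, 2.2, 2.0]
grip_width: 14.9
gripper_force: 58.8
```

Run:
```python
from h import *
st()
im=cam("wrist"); save(im,"pics/w2.png",(220,150,420,420),2)
```

```text
t3.28 tcp [ 535.8 -136.7   41.2] rail [-54.   -0.3] toolx -2.9143 tilt [0.0005 0.0002] q [-0.31  0.01  1.65  0.    1.48 -2.11] F [-0.9  2.2  2. ] w 14.9 gf 58.8
```

View pics/w2.png

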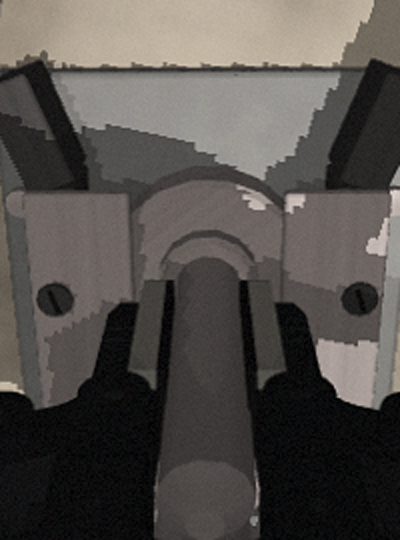

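Grip on the slim shank is good at 14.9 mm, 58.8 N, with the flange centred between the strips. Lifting 2.5 mm and sliding out.

Emit:
{"api": "move_arm", "payload": {"increments": [{"claw": -1,"offset": [0,0,-0.15],"twist": 0},{"claw": -1,"offset": [0,0,-0.25],"twist": 0},{"claw": -1,"offset": [0,0,-0.25],"twist": 0},{"claw": -1,"offset": [0.5,0,-0.25],"twist": 0},{"claw": -1,"offset": [1.2,0,-0.25],"twist": 0},{"claw": -1,"offset": [2,0,-0.25],"twist": 0},{"claw": -1,"offset": [2.5,0,-0.25],"twist": 0},{"claw": -1,"offset": [2.5,0,-0.25],"twist": 0}]}}

```text
clock: 4.0
tcp_pos: [510.0, -142.8, 43.1]
orientation: [-0.113, 0.994, -0.0, -0.0]
force: [0.3, 0.1, -4.2]
grip_width: 14.7
gripper_force: 58.4
```

Run:
```python
from h import *
to([*unrail(-142),44])
```

```text
t4.00 tcp [ 510.  -142.8   43.1] rail [-80.5  -0.4] toolx -2.9152 tilt [-0.0008 -0.0001] q [-0.34 -0.05  1.71 -0.    1.48 -2.13] F [ 0.3  0.1 -4.2] w 14.7 gf 58.4
-> [ 450.  -156.4   44. ] offset cm [ 6.15  0.02 -0.08]
```

Emit:
{"api": "move_arm", "payload": {"increments": [{"claw": -1,"offset": [1,0,0],"twist": 0},{"claw": -1,"offset": [2.2,0,0],"twist": 0},{"claw": -1,"offset": [3.6,0,0],"twist": 0},{"claw": -1,"offset": [5,0,0],"twist": 0},{"claw": -1,"offset": [6.2,0,0],"twist": 0},{"claw": -1,"offset": [6.4,0,0],"twist": 0},{"claw": -1,"offset": [6.4,0,-1],"twist": 0},{"claw": -1,"offset": [6.4,0,-3],"twist": 0}]}}

```text
clock: 4.67
tcp_pos: [447.5, -156.2, 71.6]
orientation: [-0.113, 0.994, 0.001, -0.002]
force: [0.1, 0.7, -3.5]
grip_width: 14.7
gripper_force: 58.5
```

Run:
```python
from h import *
import pickle
# tray centre refined from wrist image w1 + top (outer corners)
im=pickle.load(open("w1.pkl","rb")); t=pickle.load(open("top0.pkl","rb"))
for uv in((581,82),(516,212)): print("tray near corner (rim top)",onz(im,uv,18.5).round(1))
g=cv2.cvtColor(t["color"],cv2.COLOR_RGB2GRAY).astype(int)
print("row280:",g[280,140:260].tolist()); print("col197:",g[240:320,197].tolist())
to([450,-156,120],[440,60,110])
```

```text
tray near corner (rim top) [383.8  23.9  18.5]
tray near corner (rim top) [488.7  12.4  18.5]
row280: [200, 202, 200, 203, 199, 201, 200, 201, 201, 199, 201, 200, 205, 215, 213, 195, 148, 106, 84, 62, 55, 51, 49, 50, 49, 46, 46, 47, 43, 50, 48, 48, 46, 47, 44, 50, 49, 50, 48, 48, 39, 41, 48, 42, 51, 49, 43, 43, 45, 42, 52, 44, 49, 49, 46, 49, 50, 50, 49, 45, 47, 48, 52, 48, 50, 49, 47, 49, 51, 42, 48, 51, 52, 49, 48, 48, 49, 51, 41, 48, 48, 52, 42, 48, 49, 42, 43, 44, 48, 44, 41, 39, 48, 48, 110, 175, 211, 217, 192, 141, 135, 162, 177, 176, 176, 173, 176, 173, 177, 182, 182, 188, 191, 191, 197, 197, 197, 199, 198, 199]
col197: [180, 177, 182, 182, 187, 189, 184, 182, 181, 181, 186, 187, 185, 203, 217, 213, 191, 151, 94, 52, 42, 47, 48, 43, 45, 43, 50, 51, 45, 45, 39, 40, 47, 43, 44, 45, 52, 43, 47, 42, 50, 51, 52, 52, 51, 47, 52, 46, 51, 46, 43, 51, 45, 49, 45, 41, 44, 44, 44, 49, 43, 53, 87, 154, 202, 219, 203, 179, 170, 175, 178, 184, 189, 195, 196, 197, 197, 199, 197, 199]
t4.67 tcp [ 447.5 -156.2   71.6] rail [-144.4    0.8] toolx -2.9147 tilt [-0.004  0.002] q [-0.41 -0.22  1.81  0.    1.55 -2.21] F [ 0.1  0.7 -3.5] w 14.7 gf 58.5
-> [ 450 -156  120] offset cm [-0.23 -0.02 -4.85]
-> [440  60 110] offset cm [-4.12 21.25 -3.8 ]
```

Emit:
{"api": "move_arm", "payload": {"increments": [{"claw": -1,"offset": [0,0,-2],"twist": 0},{"claw": -1,"offset": [-0.4,2,-4],"twist": 0},{"claw": -1,"offset": [-1.2,5,-5],"twist": 0},{"claw": -1,"offset": [-2.1,9,-5],"twist": 0},{"claw": -1,"offset": [-3.1,13,-5],"twist": 0},{"claw": -1,"offset": [-4.1,17,-5],"twist": 0},{"claw": -1,"offset": [-5,21,-5],"twist": 0},{"claw": -1,"offset": [-6,25,-5],"twist": 0}]}}

```text
clock: 5.33
tcp_pos: [451.2, 102.6, 124.7]
orientation: [-0.113, 0.994, 0.0, 0.001]
force: [1.2, -0.5, -3.8]
grip_width: 14.5
gripper_force: 59.0
```

Emit:
{"api": "move_arm", "payload": {"increments": [{"claw": -1,"offset": [-0.5,2.3,0],"twist": 0},{"claw": -1,"offset": [-0.9,3.7,0],"twist": 0},{"claw": -1,"offset": [-1,4.1,0],"twist": 0},{"claw": -1,"offset": [-1,4.1,0],"twist": 0},{"claw": -1,"offset": [-1,4.1,0],"twist": 0}]}}

```text
clock: 5.75
tcp_pos: [451.8, 142.2, 123.7]
orientation: [-0.114, 0.994, -0.0, 0.0]
force: [0.4, -0.2, -3.6]
grip_width: 14.8
gripper_force: 59.2
```

Run:
```python
from h import *
to([449,143,38])
im=cam("wrist"); save(im,"pics/w3.png")
c=np.array([445,105.]);ty=np.array([.109,.994]);tx=np.array([.994,-.109])
for a,b in((-54,-87),(54,-87),(54,87),(-54,87)): print(proj(im,[[*(c+a*tx+b*ty),18.5]]).round())
```

```text
t5.75 tcp [451.8 142.2 123.7] rail [-72.3 290.4] toolx -2.914 tilt [ 0.0005 -0.0004] q [ 0.23 -0.25  1.74 -0.    1.65 -1.56] F [ 0.4 -0.2 -3.6] w 14.8 gf 59.2
-> [449 143  38] offset cm [0.26 0.15 8.57]
[[176.  99.]]
[[147. 243.]]
[[361. 311.]]
[[417. 184.]]
```

View pics/w3.png

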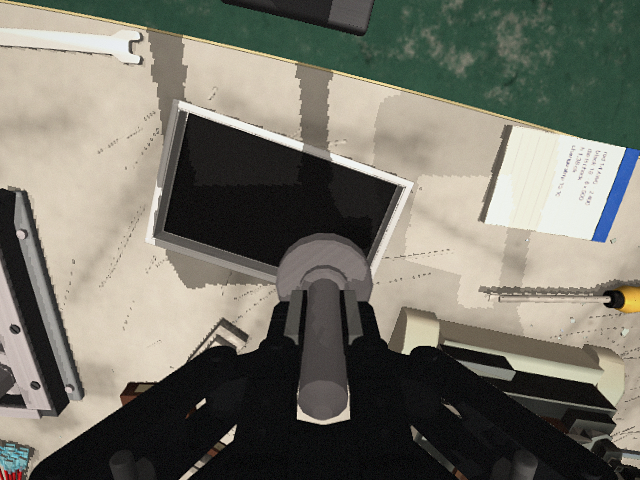

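The tray outline falls where predicted, with corners at (178,99), (412,183) and (147,241), so the centre (445,105) holds. Lowering the slim punch.

Emit:
{"api": "move_arm", "payload": {"increments": [{"claw": -1,"offset": [0.3,0,2],"twist": 0},{"claw": -1,"offset": [0.3,0,4.5],"twist": 0},{"claw": -1,"offset": [0.3,0,6.5],"twist": 0},{"claw": -1,"offset": [0.3,0,7.7],"twist": 0},{"claw": -1,"offset": [0.3,0,8.2],"twist": 0},{"claw": -1,"offset": [0.3,0,8.4],"twist": 0},{"claw": -1,"offset": [0.3,0,8.5],"twist": 0},{"claw": -1,"offset": [0.3,0,8.5],"twist": 0}]}}

```text
clock: 6.47
tcp_pos: [449.5, 141.7, 39.5]
orientation: [-0.113, 0.994, 0.0, 0.001]
force: [-0.3, -0.2, -4.5]
grip_width: 14.2
gripper_force: 59.2
```

Run:
```python
from h import *
to([447,142,38])
```

```text
t6.47 tcp [449.5 141.7  39.5] rail [-74.7 290.5] toolx -2.9148 tilt [0.002  0.0004] q [ 0.23 -0.22  1.87 -0.    1.49 -1.56] F [-0.3 -0.2 -4.5] w 14.2 gf 59.2
-> [447 142  38] offset cm [0.24 0.08 0.15]
```

Emit:
{"api": "move_arm", "payload": {"increments": [{"claw": -1,"offset": [0,0,0.1],"twist": 0},{"claw": -1,"offset": [0,0,0.2],"twist": 0},{"claw": -1,"offset": [0,0,0.2],"twist": 0}]}}

```text
clock: 6.72
tcp_pos: [449.3, 142.0, 37.3]
orientation: [-0.113, 0.994, 0.0, 0.001]
force: [0.2, 0.3, -1.1]
grip_width: 14.5
gripper_force: 59.4
```

Contact felt (the load dropped from 4 N to 1 N). Releasing and raising.

Emit:
{"api": "move_arm", "payload": {"increments": [{"claw": -0.1,"offset": [0,0,0.05],"twist": 0},{"claw": -0.1,"offset": [0,0,0.0],"twist": 0},{"claw": -0.1,"offset": [0,0,0],"twist": 0},{"claw": -0.1,"offset": [0,0,0],"twist": 0},{"claw": -0.1,"offset": [0,0,-2],"twist": 0},{"claw": -0.1,"offset": [0,0,-5],"twist": 0},{"claw": -0.1,"offset": [0,0,-9],"twist": 0},{"claw": -0.1,"offset": [0,0,-12],"twist": 0}]}}

```text
clock: 7.38
tcp_pos: [448.7, 141.8, 159.0]
orientation: [-0.113, 0.994, 0.0, 0.001]
force: [1.3, 0.4, 1.1]
grip_width: 38.6
gripper_force: 0.0
```

Run:
```python
from h import *
to([*unrail(5),150])
```

```text
t7.38 tcp [448.7 141.8 159. ] rail [-75.4 290.7] toolx -2.9143 tilt [0.0014 0.0003] q [ 0.23 -0.27  1.69 -0.    1.71 -1.56] F [1.3 0.4 1.1] w 38.6 gf 0.0
-> [ 593.2 -123.   150. ] offset cm [ -8.11 -29.05   0.91]
```

Emit:
{"api": "move_arm", "payload": {"increments": [{"claw": 0,"offset": [-0.7,-2.5,0],"twist": 0},{"claw": 0,"offset": [-1.8,-6.5,0],"twist": 0},{"claw": 0,"offset": [-2.9,-10.5,0],"twist": 0},{"claw": 0,"offset": [-4.1,-14.5,0],"twist": 0},{"claw": 0,"offset": [-5.2,-18.5,0],"twist": 0},{"claw": 0,"offset": [-6.4,-23,0.4],"twist": 0},{"claw": 0,"offset": [-7.5,-27,0.8],"twist": 0},{"claw": 0,"offset": [-8.1,-29,1],"twist": 0}]}}

```text
clock: 8.05
tcp_pos: [593.8, -126.3, 145.6]
orientation: [-0.112, 0.994, -0.001, -0.0]
force: [0.4, -0.3, 0.7]
grip_width: 42.6
gripper_force: 0.0
```

Emit:
{"api": "move_arm", "payload": {"increments": [{"claw": 0,"offset": [0,0,1],"twist": 0},{"claw": 0,"offset": [0,0,4],"twist": 0},{"claw": 0,"offset": [0,0,7],"twist": 0},{"claw": 0,"offset": [0,0,9],"twist": 0},{"claw": 0,"offset": [0,0,10],"twist": 0},{"claw": 0,"offset": [0,0,10],"twist": 0},{"claw": 0,"offset": [0,0,10],"twist": 0}]}}

```text
clock: 8.63
tcp_pos: [592.9, -122.2, 46.7]
orientation: [-0.114, 0.994, 0.0, -0.0]
force: [0.3, -0.0, 0.7]
grip_width: 42.7
gripper_force: 0.0
```

Run:
```python
from h import *
to([*unrail(5),42])
im=cam("wrist"); print(proj(im,[[*unrail(5),86],[*unrail(63),96]]).round())
```

```text
t8.63 tcp [ 592.9 -122.2   46.7] rail [4.9 0.8] toolx -2.9139 tilt [-0.  0.] q [-0.26  0.15  1.5   0.    1.5  -2.06] F [ 0.3 -0.   0.7] w 42.7 gf 0.0
-> [ 593.2 -123.    42. ] offset cm [-0.01 -0.08  0.47]
[[324. 364.]
 [324. 499.]]
```

Emit:
{"api": "move_arm", "payload": {"increments": [{"claw": 0,"offset": [0,-0.1,0.45],"twist": 0},{"claw": -0.5,"offset": [0,-0.1,0.45],"twist": 0},{"claw": -1,"offset": [0,-0.1,0.45],"twist": 0},{"claw": -1,"offset": [0,-0.1,0.45],"twist": 0},{"claw": -1,"offset": [0,-0.1,0.45],"twist": 0},{"claw": -1,"offset": [0,-0.1,0.45],"twist": 0}]}}

```text
clock: 9.18
tcp_pos: [593.7, -123.8, 43.0]
orientation: [-0.113, 0.994, -0.0, 0.001]
force: [0.2, -1.1, 5.4]
grip_width: 22.8
gripper_force: 59.0
```

Emit:
{"api": "move_arm", "payload": {"increments": [{"claw": -1,"offset": [0,0,-0.1],"twist": 0},{"claw": -1,"offset": [0,0,-0.2],"twist": 0},{"claw": -1,"offset": [0,0,-0.25],"twist": 0},{"claw": -1,"offset": [0.3,0,-0.25],"twist": 0},{"claw": -1,"offset": [0.8,0,-0.25],"twist": 0},{"claw": -1,"offset": [1.4,0,-0.25],"twist": 0},{"claw": -1,"offset": [2,0,-0.25],"twist": 0},{"claw": -1,"offset": [2,0,-0.25],"twist": 0}]}}

```text
clock: 9.85
tcp_pos: [572.0, -128.3, 43.8]
orientation: [-0.113, 0.994, 0.0, -0.001]
force: [0.5, 0.7, -5.1]
grip_width: 22.5
gripper_force: 59.0
```

Run:
```python
from h import *
to([*unrail(-142),44])
im=cam("wrist"); save(im,"pics/w4.png",(200,100,440,480),1.5)
```

```text
t9.85 tcp [ 572.  -128.3   43.8] rail [-16.8  -0.4] toolx -2.9149 tilt [-0.0019  0.0001] q [-0.28  0.1   1.55 -0.    1.49 -2.08] F [ 0.5  0.7 -5.1] w 22.5 gf 59.0
-> [ 450.  -156.4   44. ] offset cm [12.52  0.   -0.  ]
```

View pics/w4.png

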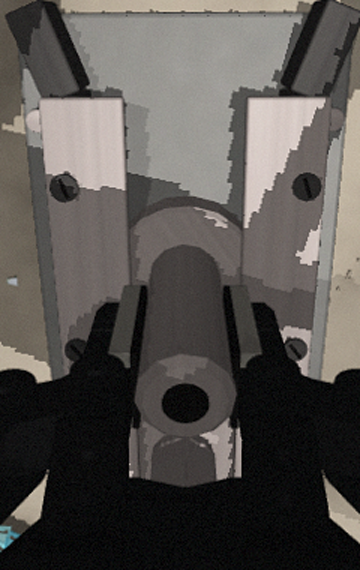

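The stout is held with 22.5 mm grip width and hangs free with its flange between the strips. Sliding out.

Emit:
{"api": "move_arm", "payload": {"increments": [{"claw": -1,"offset": [1,0,0],"twist": 0},{"claw": -1,"offset": [2.6,0,0],"twist": 0},{"claw": -1,"offset": [4.6,0,0],"twist": 0},{"claw": -1,"offset": [6.6,0,0],"twist": 0},{"claw": -1,"offset": [8.8,0,0],"twist": 0},{"claw": -1,"offset": [11,0,0],"twist": 0},{"claw": -1,"offset": [12.6,0,0],"twist": 0},{"claw": -1,"offset": [12.8,0,0],"twist": 0}]}}

```text
clock: 10.57
tcp_pos: [446.8, -157.4, 44.2]
orientation: [-0.113, 0.994, -0.0, -0.001]
force: [-0.1, -0.6, -4.7]
grip_width: 22.4
gripper_force: 59.2
```

Run:
```python
from h import *
to([441,67,100],[441,67,38])
```

```text
t10.57 tcp [ 446.8 -157.4   44.2] rail [-145.4   -0.2] toolx -2.9157 tilt [-0.0011 -0.0004] q [-0.41 -0.21  1.85 -0.    1.5  -2.21] F [-0.1 -0.6 -4.7] w 22.4 gf 59.2
-> [441  67 100] offset cm [-4.46 21.99 -5.59]
-> [441  67  38] offset cm [-4.47 21.99  0.61]
```

Emit:
{"api": "move_arm", "payload": {"increments": [{"claw": -1,"offset": [0,0,-2],"twist": 0},{"claw": -1,"offset": [0,0,-4.5],"twist": 0},{"claw": -1,"offset": [-0.5,2.5,-6],"twist": 0},{"claw": -1,"offset": [-1.2,6,-6],"twist": 0},{"claw": -1,"offset": [-2.1,10,-6],"twist": 0},{"claw": -1,"offset": [-2.9,14,-6],"twist": 0},{"claw": -1,"offset": [-3.7,18,-6],"twist": 0},{"claw": -1,"offset": [-4.3,21,-6],"twist": 0}]}}

```text
clock: 11.23
tcp_pos: [443.4, 60.6, 104.8]
orientation: [-0.114, 0.993, 0.001, 0.001]
force: [1.1, -0.1, -4.3]
grip_width: 22.6
gripper_force: 60.1
```

Emit:
{"api": "move_arm", "payload": {"increments": [{"claw": -1,"offset": [-0.2,0.9,0],"twist": 0},{"claw": -1,"offset": [-0.2,0.9,1],"twist": 0},{"claw": -1,"offset": [-0.2,0.9,3],"twist": 0},{"claw": -1,"offset": [-0.2,0.9,5],"twist": 0},{"claw": -1,"offset": [-0.2,0.9,6],"twist": 0},{"claw": -1,"offset": [-0.2,0.9,6.2],"twist": 0},{"claw": -1,"offset": [-0.2,0.9,6.2],"twist": 0},{"claw": -1,"offset": [-0.2,0.9,6.2],"twist": 0}]}}

```text
clock: 11.9
tcp_pos: [444.1, 66.2, 43.2]
orientation: [-0.113, 0.994, -0.0, 0.001]
force: [-0.4, -0.2, -3.8]
grip_width: 22.6
gripper_force: 60.5
```

Run:
```python
from h import *
to([441,67,38])
```

```text
t11.90 tcp [444.1  66.2  43.2] rail [-97.1 218.1] toolx -2.9152 tilt [ 0.0012 -0.    ] q [ 0.07 -0.28  1.92 -0.    1.51 -1.72] F [-0.4 -0.2 -3.8] w 22.6 gf 60.5
-> [441  67  38] offset cm [0.28 0.15 0.52]
```

Emit:
{"api": "move_arm", "payload": {"increments": [{"claw": -1,"offset": [0,0,0.25],"twist": 0},{"claw": -1,"offset": [0,0,0.4],"twist": 0},{"claw": -1,"offset": [0,0,0.5],"twist": 0},{"claw": -1,"offset": [0,0,0.5],"twist": 0}]}}

```text
clock: 12.23
tcp_pos: [444.3, 66.6, 39.0]
orientation: [-0.113, 0.994, -0.0, 0.001]
force: [-1.7, -1.1, 3.9]
grip_width: 23.1
gripper_force: 61.1
```

Emit:
{"api": "move_arm", "payload": {"increments": [{"claw": 0,"offset": [0,0,0],"twist": 0},{"claw": 0,"offset": [0,0,0],"twist": 0},{"claw": 0,"offset": [0,0,0],"twist": 0},{"claw": 0,"offset": [0,0,-1],"twist": 0},{"claw": 0,"offset": [0,0,-3],"twist": 0},{"claw": 0,"offset": [0,0,-6],"twist": 0},{"claw": 0,"offset": [0,0,-9],"twist": 0},{"claw": 0,"offset": [0,0,-11],"twist": 0}]}}

```text
clock: 12.9
tcp_pos: [444.1, 66.8, 151.2]
orientation: [-0.113, 0.994, -0.0, 0.002]
force: [0.4, 0.3, -0.1]
grip_width: 42.5
gripper_force: 0.0
```

Run:
```python
from h import *
to([*unrail(63),150])
im=cam("top"); save(im,"pics/t1.png",(130,140,340,320),3)
```

```text
t12.90 tcp [444.1  66.8 151.2] rail [-97.  218.7] toolx -2.9143 tilt [0.0037 0.0003] q [ 0.07 -0.33  1.76  0.    1.71 -1.72] F [ 0.4  0.3 -0.1] w 42.5 gf 0.0
-> [ 649.6 -109.8  150. ] offset cm [-16.05 -21.83   0.19]
```

View pics/t1.png

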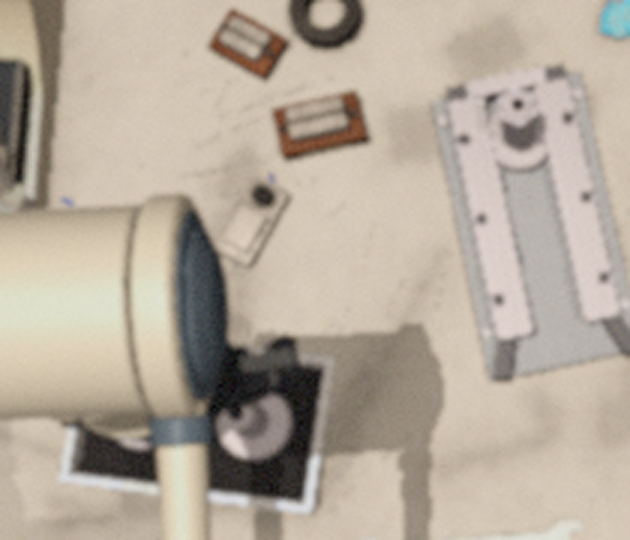

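The stout stands in the tray (crop 255,425). The slim's flange just shows at (130,440), and only the hex (518,105) is left in the rail. Going to the hex.

Emit:
{"api": "move_arm", "payload": {"increments": [{"claw": 0,"offset": [-1.5,-2,0],"twist": 0},{"claw": 0,"offset": [-3.9,-5.3,0],"twist": 0},{"claw": 0,"offset": [-6.3,-8.6,0],"twist": 0},{"claw": 0,"offset": [-8.7,-11.9,0],"twist": 0},{"claw": 0,"offset": [-11.1,-15.1,0],"twist": 0},{"claw": 0,"offset": [-13.5,-18.4,0],"twist": 0},{"claw": 0,"offset": [-15.5,-21.1,0],"twist": 0},{"claw": 0,"offset": [-16,-21.8,0],"twist": 0}]}}

```text
clock: 13.62
tcp_pos: [650.5, -113.3, 145.5]
orientation: [-0.112, 0.994, -0.0, -0.001]
force: [0.2, -0.5, -0.3]
grip_width: 42.8
gripper_force: 0.0
```

Emit:
{"api": "move_arm", "payload": {"increments": [{"claw": 0,"offset": [0,0,1],"twist": 0},{"claw": 0,"offset": [0,0,1.5],"twist": 0},{"claw": 0,"offset": [0,0,4],"twist": 0},{"claw": 0,"offset": [0,0,7],"twist": 0},{"claw": 0,"offset": [0,0,9.5],"twist": 0},{"claw": 0,"offset": [0,0,10],"twist": 0},{"claw": 0,"offset": [0,0,10],"twist": 0},{"claw": 0,"offset": [0,0,10],"twist": 0}]}}

```text
clock: 14.28
tcp_pos: [648.2, -108.8, 48.6]
orientation: [-0.114, 0.993, -0.0, 0.0]
force: [-0.3, 0.2, 0.2]
grip_width: 42.7
gripper_force: 0.0
```

Run:
```python
from h import *
to([*unrail(63),42])
im=cam("wrist"); save(im,"pics/w5.png",(200,180,440,480),1.8)
```

```text
t14.28 tcp [ 648.2 -108.8   48.6] rail [61.8  1.2] toolx -2.9134 tilt [ 0.0008 -0.0001] q [-0.22  0.28  1.34  0.    1.52 -2.02] F [-0.3  0.2  0.2] w 42.7 gf 0.0
-> [ 649.6 -109.8   42. ] offset cm [-0.12 -0.12  0.66]
```

View pics/w5.png

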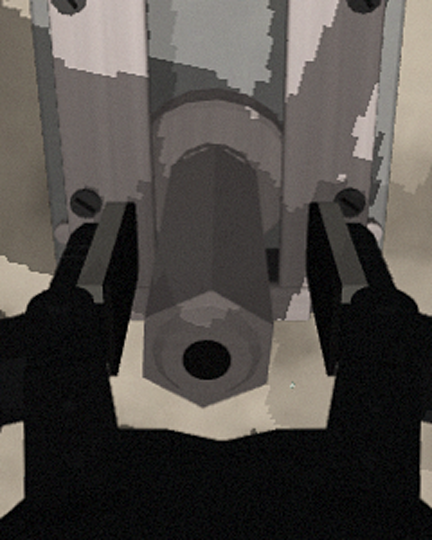

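The hex shows its flats left and right, its top centre at crop (206,355), about 3 mm toward -y of the pad centre (223). Shifting and gripping.

Emit:
{"api": "move_arm", "payload": {"increments": [{"claw": 0,"offset": [0,-0.2,0.5],"twist": 0},{"claw": -0.3,"offset": [0,-0.2,0.65],"twist": 0},{"claw": -1,"offset": [0,-0.2,0.65],"twist": 0},{"claw": -1,"offset": [0,-0.2,0.65],"twist": 0},{"claw": -1,"offset": [0,-0.2,0.65],"twist": 0},{"claw": -1,"offset": [0,-0.2,0.65],"twist": 0},{"claw": -1,"offset": [0,-0.2,0.65],"twist": 0}]}}

```text
clock: 14.92
tcp_pos: [649.3, -111.7, 41.8]
orientation: [-0.113, 0.994, -0.0, 0.001]
force: [-0.8, 0.8, 5.4]
grip_width: 23.7
gripper_force: 59.6
```

Emit:
{"api": "move_arm", "payload": {"increments": [{"claw": -1,"offset": [0,0,-0.1],"twist": 0},{"claw": -1,"offset": [0,0,-0.2],"twist": 0},{"claw": -1,"offset": [0,0,-0.25],"twist": 0},{"claw": -1,"offset": [0.3,0,-0.25],"twist": 0},{"claw": -1,"offset": [0.8,0,-0.25],"twist": 0},{"claw": -1,"offset": [1.4,0,-0.25],"twist": 0},{"claw": -1,"offset": [2,0,-0.25],"twist": 0},{"claw": -1,"offset": [2,0,-0.25],"twist": 0}]}}

```text
clock: 15.58
tcp_pos: [628.0, -116.6, 43.0]
orientation: [-0.113, 0.994, 0.0, -0.001]
force: [0.2, -0.0, -2.8]
grip_width: 23.4
gripper_force: 58.9
```

Run:
```python
from h import *
to([*unrail(-142),44])
```

```text
t15.58 tcp [ 628.  -116.6   43. ] rail [40.4 -1.7] toolx -2.915 tilt [-0.0012 -0.0001] q [-0.24  0.24  1.4  -0.    1.5  -2.03] F [ 0.2 -0.  -2.8] w 23.4 gf 58.9
-> [ 450.  -156.4   44. ] offset cm [18.24  0.12 -0.07]
```

Emit:
{"api": "move_arm", "payload": {"increments": [{"claw": -1,"offset": [1.2,0.02,-0.07],"twist": 0},{"claw": -1,"offset": [3.4,0.06,-0.07],"twist": 0},{"claw": -1,"offset": [6.2,0.1,-0.07],"twist": 0},{"claw": -1,"offset": [9,0.1,-0.07],"twist": 0},{"claw": -1,"offset": [11.8,0.1,-0.07],"twist": 0},{"claw": -1,"offset": [14.6,0.1,-0.07],"twist": 0},{"claw": -1,"offset": [17.2,0.1,-0.07],"twist": 0},{"claw": -1,"offset": [18.6,0.1,-0.07],"twist": 0}]}}

```text
clock: 16.25
tcp_pos: [445.5, -157.5, 43.9]
orientation: [-0.113, 0.994, -0.0, -0.0]
force: [0.6, 1.3, -3.3]
grip_width: 23.5
gripper_force: 59.1
```

Emit:
{"api": "move_arm", "payload": {"increments": [{"claw": -1,"offset": [0.1,0,0],"twist": 0},{"claw": -1,"offset": [0.1,0,-1],"twist": 0},{"claw": -1,"offset": [0.1,0,-3.5],"twist": 0},{"claw": -1,"offset": [0.1,0,-7],"twist": 0},{"claw": -1,"offset": [0.1,0,-10.5],"twist": 0},{"claw": -1,"offset": [0.1,0,-13],"twist": 0},{"claw": -1,"offset": [0.1,0,-14],"twist": 0},{"claw": -1,"offset": [0.1,0,-14],"twist": 0}]}}

```text
clock: 16.92
tcp_pos: [449.1, -157.6, 187.9]
orientation: [-0.114, 0.994, -0.002, 0.003]
force: [0.3, 0.0, -2.9]
grip_width: 23.5
gripper_force: 59.3
```

Run:
```python
from h import *
to([487,-383,183])
im=cam("wrist"); save(im,"pics/w6.png")
print(proj(im,[[487,-383,26]]).round())
```

```text
t16.92 tcp [ 449.1 -157.6  187.9] rail [-143.2   -0.9] toolx -2.9137 tilt [ 0.0064 -0.0025] q [-0.41 -0.26  1.64  0.    1.76 -2.21] F [ 0.3  0.  -2.9] w 23.5 gf 59.3
-> [ 487 -383  183] offset cm [  1.4  -22.81   0.57]
[[ 74. 198.]]
```

View pics/w6.png

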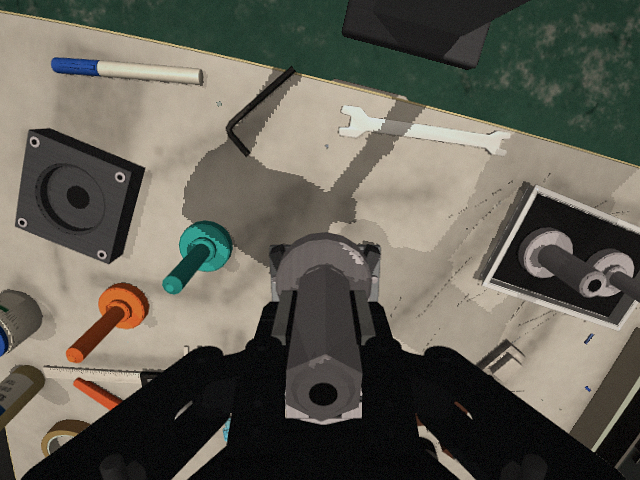

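The recess centre is seen at (75,197) against (74,198) predicted. Both round punches stand upright in the tray at (550,250) and (610,270). Carrying the hex over the block.

Emit:
{"api": "move_arm", "payload": {"increments": [{"claw": -1,"offset": [0.2,-2,0],"twist": 0},{"claw": -1,"offset": [0.4,-5,0],"twist": 0},{"claw": -1,"offset": [0.6,-9,0],"twist": 0},{"claw": -1,"offset": [0.8,-13,0],"twist": 0},{"claw": -1,"offset": [1.1,-17,0],"twist": 0},{"claw": -1,"offset": [1.3,-20.5,0],"twist": 0},{"claw": -1,"offset": [1.4,-22.8,0],"twist": 0},{"claw": -1,"offset": [1.4,-22.8,0],"twist": 0}]}}

```text
clock: 17.63
tcp_pos: [483.6, -386.1, 178.5]
orientation: [-0.111, 0.994, 0.002, -0.003]
force: [-0.5, 0.7, -3.8]
grip_width: 23.6
gripper_force: 59.9
```

Emit:
{"api": "move_arm", "payload": {"increments": [{"claw": -1,"offset": [0,0,0],"twist": 0},{"claw": -1,"offset": [0,0,2],"twist": 0},{"claw": -1,"offset": [0,0,5],"twist": 0},{"claw": -1,"offset": [0,0,7.5],"twist": 0},{"claw": -1,"offset": [0,0,9],"twist": 0},{"claw": -1,"offset": [0,0,9.5],"twist": 0},{"claw": -1,"offset": [0,0,9.5],"twist": 0},{"claw": -1,"offset": [0,0,9.5],"twist": 0}]}}

```text
clock: 18.3
tcp_pos: [484.9, -381.8, 89.3]
orientation: [-0.114, 0.994, 0.0, 0.0]
force: [-0.3, -1.0, -3.3]
grip_width: 23.5
gripper_force: 59.9
```

Run:
```python
from h import *
to([487,-383,48])
im=cam("wrist"); save(im,"pics/w7.png")
print("recess mouth r31 proj",proj(im,[[487+31*np.cos(a),-383+31*np.sin(a),26] for a in np.arange(8)*np.pi/4]).round().tolist())
bx=[[450,-325],[543,-345],[524,-442],[432,-420]]
print("corners",proj(im,[[*b,26] for b in bx]).round().tolist())
```

```text
t18.30 tcp [ 484.9 -381.8   89.3] rail [-159.3 -227.5] toolx -2.9135 tilt [0.0001 0.0002] q [-0.72  0.16  1.41  0.    1.57 -2.52] F [-0.3 -1.  -3.3] w 23.5 gf 59.9
-> [ 487 -383   48] offset cm [-0.17 -0.16  4.13]
recess mouth r31 proj [[312.0, 301.0], [347.0, 295.0], [370.0, 268.0], [365.0, 234.0], [334.0, 212.0], [295.0, 218.0], [274.0, 248.0], [281.0, 282.0]]
corners [[428.0, 223.0], [357.0, 343.0], [221.0, 290.0], [281.0, 158.0]]
```

View pics/w7.png

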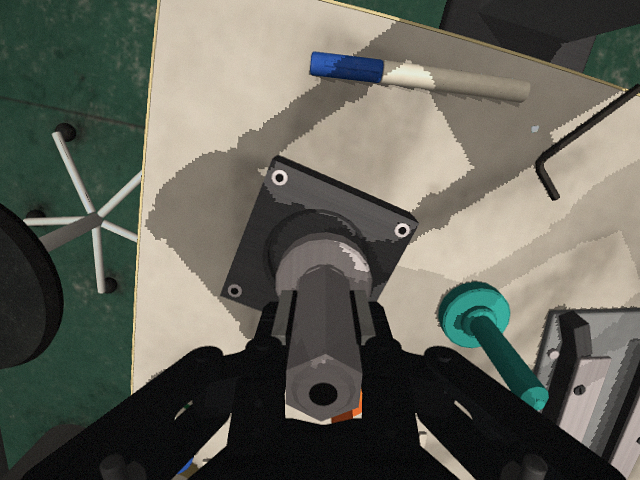

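Run:
```python
from h import *
import pickle
im=cam("wrist")
a=onz(im,(402,230),26);b=onz(im,(235,291),26);c=onz(im,(280,177),26); print(a,b,c,"centre wrist",(a+b)/2)
g=cv2.cvtColor(im["color"],cv2.COLOR_RGB2GRAY)
im0=im
t=pickle.load(open("top0.pkl","rb")); g=cv2.cvtColor(t["color"],cv2.COLOR_RGB2GRAY)
print("top recess disc (434.5,262)->",onz(t,(434.5,262),14).round(1))
# foot ellipse top edge predicted from TCP
s=sense()["tcp_pos"]; z=s[2]-34+14
print("flange proj",proj(im,[[s[0]+25*np.cos(x),s[1]+25*np.sin(x),z] for x in np.arange(8)*np.pi/4]).round().tolist())
```

```text
[ 458.48724002 -339.90192401   26.        ] [ 523.77697226 -434.08362888   26.        ] [ 443.43856079 -419.28448856   26.        ] centre wrist [ 491.13210614 -386.99277645   26.        ]
top recess disc (434.5,262)-> [ 489.5 -388.6   14. ]
flange proj [[314.0, 329.0], [349.0, 324.0], [371.0, 298.0], [367.0, 264.0], [336.0, 244.0], [298.0, 249.0], [276.0, 278.0], [284.0, 311.0]]
```

Emit:
{"api": "move_arm", "payload": {"increments": [{"claw": -1,"offset": [-0.43,-0.63,0],"twist": 0},{"claw": -1,"offset": [-0.43,-0.63,0.5],"twist": 0},{"claw": -1,"offset": [-0.43,-0.63,1.2],"twist": 0},{"claw": -1,"offset": [-0.43,-0.63,2],"twist": 0},{"claw": -1,"offset": [-0.43,-0.63,2.4],"twist": 0},{"claw": -1,"offset": [-0.43,-0.63,2.4],"twist": 0}]}}

```text
clock: 18.9
tcp_pos: [489.3, -387.0, 62.4]
orientation: [-0.113, 0.994, 0.001, -0.001]
force: [-0.3, 0.1, -3.2]
grip_width: 23.3
gripper_force: 60.0
```

Run:
```python
from h import *
to([490.5,-387,48])
im=cam("wrist"); save(im,"pics/w8.png",(200,130,440,350),3)
```

```text
t18.90 tcp [ 489.3 -387.    62.4] rail [-156.2 -233.4] toolx -2.9144 tilt [-0.0029  0.0026] q [-0.72  0.19  1.42  0.    1.53 -2.52] F [-0.3  0.1 -3.2] w 23.3 gf 60.0
-> [ 490.5 -387.    48. ] offset cm [-0.12 -0.03  1.44]
```

View pics/w8.png

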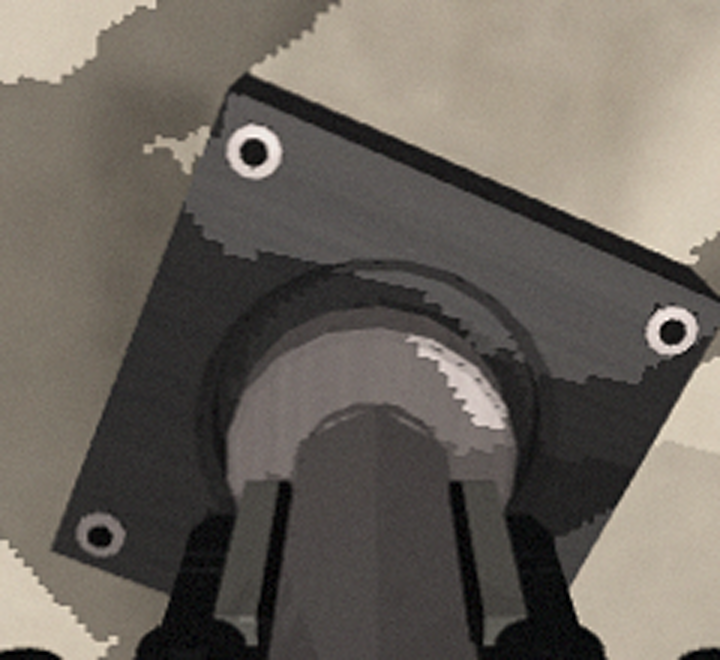

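The flange spans crop columns 227–515 (centre 371) and the recess mouth 200–550 (centre 375), so it is centred. Lowering into the recess.

Emit:
{"api": "move_arm", "payload": {"increments": [{"claw": -1,"offset": [-0.1,0,0.4],"twist": 0},{"claw": -1,"offset": [-0.1,0,0.8],"twist": 0},{"claw": -1,"offset": [-0.1,0,1.1],"twist": 0},{"claw": -1,"offset": [-0.1,0,1.2],"twist": 0},{"claw": -1,"offset": [-0.1,0,1.2],"twist": 0}]}}

```text
clock: 19.37
tcp_pos: [491.1, -387.3, 52.5]
orientation: [-0.113, 0.994, 0.0, -0.0]
force: [0.2, -0.5, -3.3]
grip_width: 23.2
gripper_force: 60.0
```

Emit:
{"api": "move_arm", "payload": {"increments": [{"claw": -1,"offset": [0,0,0.1],"twist": 0},{"claw": -1,"offset": [0,0,0.2],"twist": 0},{"claw": -1,"offset": [0,0,0.2],"twist": 0}]}}

```text
clock: 19.62
tcp_pos: [491.3, -387.6, 51.0]
orientation: [-0.113, 0.994, -0.0, 0.0]
force: [-0.3, -0.0, -3.6]
grip_width: 23.9
gripper_force: 60.0
```

Emit:
{"api": "move_arm", "payload": {"increments": [{"claw": -1,"offset": [0,0,0.1],"twist": 0},{"claw": -1,"offset": [0,0,0.2],"twist": 0},{"claw": -1,"offset": [0,0,0.25],"twist": 0},{"claw": -1,"offset": [0,0,0.25],"twist": 0}]}}

```text
clock: 19.95
tcp_pos: [491.2, -387.5, 48.2]
orientation: [-0.113, 0.994, 0.0, -0.0]
force: [-1.2, 0.4, -3.1]
grip_width: 23.4
gripper_force: 60.0
```

Emit:
{"api": "move_arm", "payload": {"increments": [{"claw": -1,"offset": [0,0,0.1],"twist": 0},{"claw": -1,"offset": [0,0,0.15],"twist": 0},{"claw": -1,"offset": [0,0,0.15],"twist": 0}]}}

```text
clock: 20.2
tcp_pos: [491.4, -387.6, 47.8]
orientation: [-0.113, 0.994, -0.0, 0.0]
force: [-0.5, 2.1, 1.5]
grip_width: 23.3
gripper_force: 60.4
```

Contact came at TCP z 47.8, which is the recess floor as expected. Releasing.

Emit:
{"api": "move_arm", "payload": {"increments": [{"claw": 0,"offset": [0,0,0],"twist": 0},{"claw": 0,"offset": [0,0,0],"twist": 0},{"claw": 0,"offset": [0,0,0],"twist": 0},{"claw": 0,"offset": [0,0,-1],"twist": 0},{"claw": 0,"offset": [0,0,-3.5],"twist": 0},{"claw": 0,"offset": [0,0,-7],"twist": 0},{"claw": 0,"offset": [0,0,-10.5],"twist": 0},{"claw": 0,"offset": [0,0,-13.5],"twist": 0}]}}

```text
clock: 20.87
tcp_pos: [491.4, -387.7, 185.5]
orientation: [-0.113, 0.994, -0.001, 0.001]
force: [0.5, -0.1, 0.1]
grip_width: 42.9
gripper_force: 0.0
```

Run:
```python
from h import *
import pickle
to([444.3,66.6,160],[460,-160,190])
im=cam("wrist"); pickle.dump(im,open("w9.pkl","wb")); cv2.imwrite("pics/w9.png",im["color"][:,:,::-1])
# hex top check: expected centre at (491,-387.5,102); foot at rim
print(proj(im,[[491,-387.5,102],[491,-387.5,26]]).round())
```

```text
t20.87 tcp [ 491.4 -387.7  185.5] rail [-154.3 -234.6] toolx -2.9144 tilt [ 0.0018 -0.0016] q [-0.72  0.15  1.24 -0.    1.74 -2.52] F [ 0.5 -0.1  0.1] w 42.9 gf 0.0
-> [444.3  66.6 160. ] offset cm [-5.64 45.32  2.47]
-> [ 460 -160  190] offset cm [-2.07 22.89 -0.49]
[[325. 244.]
 [325. 214.]]
```

View pics/w9.png

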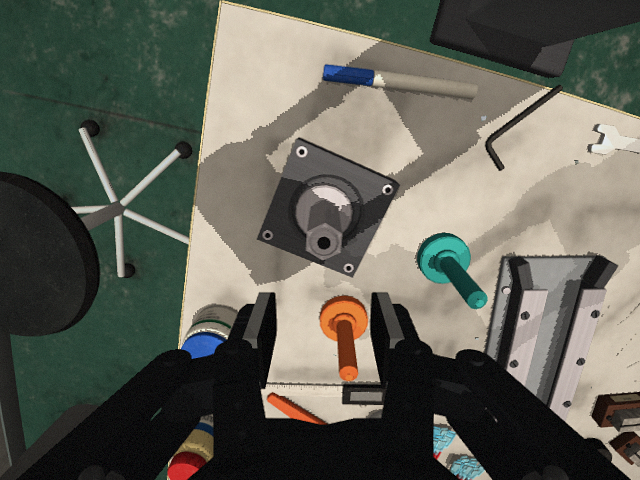

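The hex sits in the recess with its top at (323,242), against (325,244) predicted for fully down. Now back for the stout.

Emit:
{"api": "move_arm", "payload": {"increments": [{"claw": 0,"offset": [-0.3,2.5,0],"twist": 0},{"claw": 0,"offset": [-0.8,6.5,0],"twist": 0},{"claw": 0,"offset": [-1.3,10.5,0],"twist": 0},{"claw": 0,"offset": [-1.8,14.5,0],"twist": 0},{"claw": 0,"offset": [-2.3,18.5,0],"twist": 0},{"claw": 0,"offset": [-2.8,22.5,0],"twist": 0},{"claw": 0,"offset": [-3.3,26.5,0],"twist": 0},{"claw": 0,"offset": [-3.8,30.5,0],"twist": 0}]}}

```text
clock: 21.58
tcp_pos: [459.1, -80.1, 182.8]
orientation: [-0.113, 0.994, -0.0, 0.001]
force: [0.1, -0.6, -0.2]
grip_width: 42.7
gripper_force: 0.0
```

Emit:
{"api": "move_arm", "payload": {"increments": [{"claw": 0,"offset": [-0.5,4,0.5],"twist": 0},{"claw": 0,"offset": [-1,8,1],"twist": 0},{"claw": 0,"offset": [-1.5,12,2],"twist": 0},{"claw": 0,"offset": [-1.8,14.3,3],"twist": 0},{"claw": 0,"offset": [-1.8,14.8,3],"twist": 0},{"claw": 0,"offset": [-1.8,14.8,3],"twist": 0}]}}

```text
clock: 22.08
tcp_pos: [443.3, 67.7, 152.1]
orientation: [-0.115, 0.993, -0.0, -0.0]
force: [-0.0, 0.0, 0.9]
grip_width: 42.6
gripper_force: 0.0
```

Run:
```python
from h import *
to([444.3,66.6,39])
im=cam("wrist")
# measured flange/top: print predicted pixels and a dark-hole check of the stout top (height 82)
p=proj(im,[[444.3,66.6,82],[449.3,141.9,99]]); print(p.round())
g=cv2.cvtColor(im["color"],cv2.COLOR_RGB2GRAY); x,y=p[0].round().astype(int)
w=g[y-20:y+21,x-20:x+21]; k=cv2.connectedComponentsWithStats((w<60).astype(np.uint8)); print(k[2].tolist(),(k[3]+[x-20,y-20]).round(1).tolist())
```

```text
t22.08 tcp [443.3  67.7 152.1] rail [-97.5 219.7] toolx -2.9111 tilt [-0.0001 -0.0001] q [ 0.08 -0.33  1.76 -0.    1.71 -1.73] F [-0.   0.   0.9] w 42.6 gf 0.0
-> [444.3  66.6  39. ] offset cm [-0.07 -0.12 11.31]
[[323. 253.]
 [438. 295.]]
[[0, 0, 41, 41, 1125], [28, 1, 2, 1, 2], [31, 0, 4, 9, 19], [2, 6, 1, 1, 1], [13, 8, 28, 33, 293], [0, 11, 1, 1, 1], [10, 10, 17, 16, 209], [0, 20, 9, 11, 31]] [[320.1, 251.5], [331.5, 234.0], [335.7, 236.3], [305.0, 239.0], [336.9, 261.4], [303.0, 244.0], [320.5, 250.3], [305.3, 259.4]]
```

The stout's centre hole is at (320.5,250), against (323,253) predicted, so it stands where it was left. Descending and gripping.

Emit:
{"api": "move_arm", "payload": {"increments": [{"claw": 0,"offset": [-0.05,-0.1,2.5],"twist": 0},{"claw": 0,"offset": [-0.05,-0.1,5.5],"twist": 0},{"claw": 0,"offset": [-0.05,-0.1,8.5],"twist": 0},{"claw": 0,"offset": [-0.05,-0.1,10.5],"twist": 0},{"claw": 0,"offset": [-0.05,-0.1,11.2],"twist": 0},{"claw": 0,"offset": [-0.05,-0.1,11.2],"twist": 0},{"claw": 0,"offset": [-0.05,-0.1,11.2],"twist": 0}]}}

```text
clock: 22.72
tcp_pos: [445.4, 64.6, 41.4]
orientation: [-0.113, 0.994, -0.0, 0.001]
force: [1.2, 0.0, 0.7]
grip_width: 42.6
gripper_force: 0.0
```

Emit:
{"api": "move_arm", "payload": {"increments": [{"claw": -0.5,"offset": [0,0,0],"twist": 0},{"claw": -1,"offset": [0,0,0],"twist": 0},{"claw": -1,"offset": [0,0,0],"twist": 0},{"claw": -1,"offset": [0,0,0],"twist": 0},{"claw": -1,"offset": [0,0,0],"twist": 0},{"claw": -1,"offset": [0,0,0],"twist": 0}]}}

```text
clock: 23.22
tcp_pos: [445.9, 65.6, 42.3]
orientation: [-0.113, 0.994, -0.0, 0.002]
force: [-0.1, 0.2, 6.3]
grip_width: 22.7
gripper_force: 58.7
```

Run:
```python
from h import *
to([*unrail(-145),100])
```

```text
t23.22 tcp [445.9  65.6  42.3] rail [-95.5 217.1] toolx -2.9142 tilt [ 0.0042 -0.0003] q [ 0.07 -0.28  1.91 -0.    1.5  -1.73] F [-0.1  0.2  6.3] w 22.7 gf 58.7
-> [ 447.1 -157.1  100. ] offset cm [  4.88 -21.73  -5.76]
```

Emit:
{"api": "move_arm", "payload": {"increments": [{"claw": -1,"offset": [0,0,-1.5],"twist": 0},{"claw": -1,"offset": [0,0,-4],"twist": 0},{"claw": -1,"offset": [0.5,-2.2,-6],"twist": 0},{"claw": -1,"offset": [1.3,-5.8,-6],"twist": 0},{"claw": -1,"offset": [2.2,-9.8,-6],"twist": 0},{"claw": -1,"offset": [3.1,-13.8,-6],"twist": 0},{"claw": -1,"offset": [4,-17.8,-6],"twist": 0},{"claw": -1,"offset": [4.7,-21,-6],"twist": 0}]}}

```text
clock: 23.88
tcp_pos: [445.1, -152.2, 99.5]
orientation: [-0.113, 0.994, -0.0, -0.001]
force: [1.2, 0.5, -4.0]
grip_width: 22.7
gripper_force: 59.8
```

Emit:
{"api": "move_arm", "payload": {"increments": [{"claw": -1,"offset": [0.3,-0.7,0],"twist": 0},{"claw": -1,"offset": [0.3,-0.7,0.5],"twist": 0},{"claw": -1,"offset": [0.3,-0.7,2.5],"twist": 0},{"claw": -1,"offset": [0.3,-0.7,4.5],"twist": 0},{"claw": -1,"offset": [0.3,-0.7,5],"twist": 0},{"claw": -1,"offset": [0.3,-0.7,5],"twist": 0},{"claw": -1,"offset": [0.3,-0.7,5],"twist": 0}]}}

```text
clock: 24.47
tcp_pos: [444.6, -156.2, 50.0]
orientation: [-0.114, 0.993, 0.0, -0.0]
force: [0.6, -0.4, -3.9]
grip_width: 22.9
gripper_force: 60.3
```

Run:
```python
from h import *
to([*unrail(-145),48.5],[*unrail(-60),48.5])
```

```text
t24.47 tcp [ 444.6 -156.2   50. ] rail [-147.2    1.5] toolx -2.9132 tilt [-0.0007  0.0005] q [-0.41 -0.22  1.85  0.    1.51 -2.21] F [ 0.6 -0.4 -3.9] w 22.9 gf 60.3
-> [ 447.1 -157.1   48.5] offset cm [-0.22 -0.15  0.15]
-> [ 529.9 -137.8   48.5] offset cm [-8.72 -0.14  0.14]
```

Emit:
{"api": "move_arm", "payload": {"increments": [{"claw": -1,"offset": [-0.2,-0.14,0.15],"twist": 0},{"claw": -1,"offset": [-1.5,-0.14,0.15],"twist": 0},{"claw": -1,"offset": [-3,-0.14,0.15],"twist": 0},{"claw": -1,"offset": [-4.5,-0.14,0.15],"twist": 0},{"claw": -1,"offset": [-5.7,-0.14,0.15],"twist": 0},{"claw": -1,"offset": [-6.7,-0.14,0.15],"twist": 0},{"claw": -1,"offset": [-7.5,-0.14,0.15],"twist": 0},{"claw": -1,"offset": [-7.8,-0.14,0.15],"twist": 0}]}}

```text
clock: 25.13
tcp_pos: [522.3, -140.6, 49.1]
orientation: [-0.114, 0.994, -0.0, 0.001]
force: [-0.7, 0.8, -4.7]
grip_width: 22.5
gripper_force: 60.4
```

Run:
```python
from h import *
to([*unrail(6.5),48.5])
```

```text
t25.13 tcp [ 522.3 -140.6   49.1] rail [-68.   -1.1] toolx -2.9137 tilt [ 0.0013 -0.0002] q [-0.33 -0.03  1.67  0.    1.49 -2.12] F [-0.7  0.8 -4.7] w 22.5 gf 60.4
-> [ 594.6 -122.6   48.5] offset cm [-7.45  0.12  0.07]
```

Emit:
{"api": "move_arm", "payload": {"increments": [{"claw": -1,"offset": [-0.8,0.1,0.03],"twist": 0},{"claw": -1,"offset": [-2,0.1,0.03],"twist": 0},{"claw": -1,"offset": [-3.4,0.1,0.03],"twist": 0},{"claw": -1,"offset": [-4.8,0.1,0.03],"twist": 0},{"claw": -1,"offset": [-6,0.1,0.03],"twist": 0},{"claw": -1,"offset": [-6.9,0.1,0.03],"twist": 0},{"claw": -1,"offset": [-7.4,0.1,0.03],"twist": 0},{"claw": -1,"offset": [-7.4,0.1,0.03],"twist": 0}]}}

```text
clock: 25.8
tcp_pos: [593.4, -123.0, 48.0]
orientation: [-0.114, 0.994, 0.0, -0.0]
force: [-1.4, 0.1, -4.4]
grip_width: 22.9
gripper_force: 60.4
```

Emit:
{"api": "move_arm", "payload": {"increments": [{"claw": -1,"offset": [0,0,0.1],"twist": 0},{"claw": -1,"offset": [0,0,0.2],"twist": 0},{"claw": -1,"offset": [0,0,0.2],"twist": 0}]}}

```text
clock: 26.05
tcp_pos: [592.5, -123.4, 46.5]
orientation: [-0.113, 0.994, -0.0, 0.0]
force: [-1.2, 0.4, -2.8]
grip_width: 22.7
gripper_force: 60.5
```

Run:
```python
from h import *
to([*unrail(6.5),46])
```

```text
t26.05 tcp [ 592.5 -123.4   46.5] rail [ 4.2 -0.3] toolx -2.9147 tilt [ 0. -0.] q [-0.26  0.15  1.5  -0.    1.5  -2.06] F [-1.2  0.4 -2.8] w 22.7 gf 60.5
-> [ 594.6 -122.6   46. ] offset cm [-0.23  0.03  0.05]
```

Emit:
{"api": "move_arm", "payload": {"increments": [{"claw": -1,"offset": [-0.15,0,0],"twist": 0},{"claw": -1,"offset": [-0.15,0,0.1],"twist": 0},{"claw": -1,"offset": [-0.15,0,0.15],"twist": 0},{"claw": -1,"offset": [-0.15,0,0.15],"twist": 0}]}}

```text
clock: 26.38
tcp_pos: [594.1, -123.2, 46.4]
orientation: [-0.113, 0.994, -0.0, 0.0]
force: [-5.3, 1.3, 5.0]
grip_width: 22.8
gripper_force: 61.5
```

Contact at the floor. Releasing the stout and going for the slim.

Emit:
{"api": "move_arm", "payload": {"increments": [{"claw": 0,"offset": [-0.1,0,0],"twist": 0},{"claw": 0,"offset": [-0.1,0,0],"twist": 0},{"claw": 0,"offset": [-0.1,0,0],"twist": 0},{"claw": 0,"offset": [-0.1,0,-1],"twist": 0},{"claw": 0,"offset": [-0.1,0,-3],"twist": 0},{"claw": 0,"offset": [-0.1,0,-6],"twist": 0},{"claw": 0,"offset": [-0.1,0,-9],"twist": 0},{"claw": 0,"offset": [-0.1,0,-12],"twist": 0}]}}

```text
clock: 27.05
tcp_pos: [595.2, -122.6, 166.6]
orientation: [-0.113, 0.994, -0.0, 0.0]
force: [0.9, 0.7, 0.0]
grip_width: 42.5
gripper_force: 0.0
```

Run:
```python
from h import *
to([449,142,155])
im=cam("wrist"); p=proj(im,[[*unrail(5),86]])[0]; print(p.round(1))
g=cv2.cvtColor(im["color"],cv2.COLOR_RGB2GRAY); x,y=p.round().astype(int); w=g[y-25:y+26,x-25:x+26]
k=cv2.connectedComponentsWithStats((w<35).astype(np.uint8))
for s_,c in zip(k[2],k[3]):
    if s_[4]>30: print(s_.tolist(),onz(im,c+[x-25,y-25],86).round(1),rail(onz(im,c+[x-25,y-25],86)).round(1))
```

```text
t27.05 tcp [ 595.2 -122.6  166.6] rail [ 7.  -0.2] toolx -2.9144 tilt [ 0.0004 -0.0001] q [-0.26  0.11  1.33  0.    1.71 -2.06] F [0.9 0.7 0. ] w 42.5 gf 0.0
-> [449 142 155] offset cm [ 8.28 29.08  1.16]
[324.9 243. ]
[0, 0, 51, 51, 2409] [ 593.3 -122.8   86. ] [5.1 0.2]
[16, 15, 16, 15, 192] [ 591.3 -124.4   86. ] [ 2.9 -1. ]
```

The stout stands at rail (2.9, -1.0) and upright. Now the slim punch.

Emit:
{"api": "move_arm", "payload": {"increments": [{"claw": 0,"offset": [0.7,2.5,0],"twist": 0},{"claw": 0,"offset": [1.8,6.4,0],"twist": 0},{"claw": 0,"offset": [3,10.4,0],"twist": 0},{"claw": 0,"offset": [4.1,14.4,0],"twist": 0},{"claw": 0,"offset": [5.2,18.4,0],"twist": 0},{"claw": 0,"offset": [6.4,22.4,0],"twist": 0},{"claw": 0,"offset": [7.5,26.4,0],"twist": 0},{"claw": 0,"offset": [8.3,29.1,0],"twist": 0}]}}

```text
clock: 27.77
tcp_pos: [447.2, 144.7, 165.7]
orientation: [-0.114, 0.993, 0.001, 0.001]
force: [1.0, 0.4, -0.2]
grip_width: 42.5
gripper_force: 0.0
```

Emit:
{"api": "move_arm", "payload": {"increments": [{"claw": 0,"offset": [0,0,0],"twist": 0},{"claw": 0,"offset": [0,0,0.5],"twist": 0},{"claw": 0,"offset": [0,0,1],"twist": 0},{"claw": 0,"offset": [0,0,1],"twist": 0}]}}

```text
clock: 28.1
tcp_pos: [448.9, 141.1, 153.3]
orientation: [-0.113, 0.994, -0.0, -0.001]
force: [0.0, -0.3, -1.0]
grip_width: 42.7
gripper_force: 0.0
```

Run:
```python
from h import *
to([449,142,38])
im=cam("wrist"); p=proj(im,[[449,142,99],[449,142,18]]); print(p.round(1))
# flange on black tray floor: bright blob
g=cv2.cvtColor(im["color"],cv2.COLOR_RGB2GRAY)
x,y=p[0].round().astype(int); w=g[y-40:y+20,x-60:x+61]
print([(r+y-40,(np.flatnonzero(w[r]>75)[[0,-1]]+x-60).tolist()) if (w[r]>75).any() else None for r in range(0,60,8)])
```

```text
t28.10 tcp [448.9 141.1 153.3] rail [-75.4 290. ] toolx -2.9157 tilt [-0.0017 -0.0009] q [ 0.23 -0.26  1.7  -0.    1.7  -1.56] F [ 0.  -0.3 -1. ] w 42.7 gf 0.0
-> [449 142  38] offset cm [-0.05  0.09 11.53]
[[326.2 261.9]
 [325.4 223. ]]
[(np.int64(222), [295, 386]), (np.int64(230), [297, 386]), (np.int64(238), [302, 386]), (np.int64(246), [311, 386]), (np.int64(254), [267, 386]), (np.int64(262), [266, 386]), (np.int64(270), [266, 386]), (np.int64(278), [266, 386])]
```

The slim's flange edge is at column 295, exactly as predicted. Descending.

Emit:
{"api": "move_arm", "payload": {"increments": [{"claw": 0,"offset": [0,0.05,2.5],"twist": 0},{"claw": 0,"offset": [0,0.05,5.5],"twist": 0},{"claw": 0,"offset": [0,0.05,8.5],"twist": 0},{"claw": 0,"offset": [0,0.05,10.7],"twist": 0},{"claw": 0,"offset": [0,0.05,11.5],"twist": 0},{"claw": 0,"offset": [0,0.05,11.5],"twist": 0},{"claw": 0,"offset": [0,0.05,11.5],"twist": 0}]}}

```text
clock: 28.73
tcp_pos: [449.3, 142.1, 40.4]
orientation: [-0.113, 0.994, -0.0, 0.0]
force: [-0.1, 0.6, 0.9]
grip_width: 42.5
gripper_force: 0.0
```

Emit:
{"api": "move_arm", "payload": {"increments": [{"claw": -0.5,"offset": [0,0,0],"twist": 0},{"claw": -1,"offset": [0,0,0],"twist": 0},{"claw": -1,"offset": [0,0,0],"twist": 0},{"claw": -1,"offset": [0,0,0],"twist": 0},{"claw": -1,"offset": [0,0,0],"twist": 0},{"claw": -1,"offset": [0,0,0],"twist": 0},{"claw": -1,"offset": [0,0,0],"twist": 0}]}}

```text
clock: 29.32
tcp_pos: [450.2, 142.7, 41.9]
orientation: [-0.113, 0.994, -0.0, 0.002]
force: [0.1, -2.2, 7.3]
grip_width: 14.6
gripper_force: 59.0
```

Run:
```python
from h import *
to([*unrail(-145),100])
```

```text
t29.32 tcp [450.2 142.7  41.9] rail [-73.8 291.2] toolx -2.9145 tilt [0.0041 0.0003] q [ 0.24 -0.22  1.86 -0.    1.49 -1.56] F [ 0.1 -2.2  7.3] w 14.6 gf 59.0
-> [ 447.1 -157.1  100. ] offset cm [  7.03 -29.14  -5.82]
```

Emit:
{"api": "move_arm", "payload": {"increments": [{"claw": -1,"offset": [0,0,-1.5],"twist": 0},{"claw": -1,"offset": [0,0,-4.5],"twist": 0},{"claw": -1,"offset": [0.3,-1.5,-6],"twist": 0},{"claw": -1,"offset": [1.1,-4.5,-6.5],"twist": 0},{"claw": -1,"offset": [2,-8.3,-6.5],"twist": 0},{"claw": -1,"offset": [3,-12.3,-6.5],"twist": 0},{"claw": -1,"offset": [4,-16.3,-6.5],"twist": 0},{"claw": -1,"offset": [5,-20.3,-6.5],"twist": 0}]}}

```text
clock: 29.98
tcp_pos: [445.0, -67.8, 104.3]
orientation: [-0.114, 0.993, 0.0, -0.0]
force: [1.4, 0.6, -2.6]
grip_width: 14.4
gripper_force: 59.0
```

Emit:
{"api": "move_arm", "payload": {"increments": [{"claw": -1,"offset": [0.9,-3.5,0],"twist": 0},{"claw": -1,"offset": [1.7,-6.8,0],"twist": 0},{"claw": -1,"offset": [2.1,-8.6,0],"twist": 0},{"claw": -1,"offset": [2.1,-8.8,1],"twist": 0},{"claw": -1,"offset": [2.1,-8.8,3],"twist": 0},{"claw": -1,"offset": [2.1,-8.8,5],"twist": 0},{"claw": -1,"offset": [2.1,-8.8,5.5],"twist": 0},{"claw": -1,"offset": [2.1,-8.8,5.5],"twist": 0}]}}

```text
clock: 30.65
tcp_pos: [443.5, -155.5, 46.9]
orientation: [-0.114, 0.994, 0.002, -0.002]
force: [0.6, 0.2, -3.4]
grip_width: 14.8
gripper_force: 59.2
```

Run:
```python
from h import *
to([*unrail(-145),48.5],[*unrail(-70),48.5])
```

```text
t30.65 tcp [ 443.5 -155.5   46.9] rail [-148.2    2.4] toolx -2.9137 tilt [-0.005   0.0025] q [-0.41 -0.22  1.85  0.    1.51 -2.21] F [ 0.6  0.2 -3.4] w 14.8 gf 59.2
-> [ 447.1 -157.1   48.5] offset cm [-0.32 -0.24 -0.16]
-> [ 520.1 -140.    48.5] offset cm [-7.82 -0.23 -0.2 ]
```

Emit:
{"api": "move_arm", "payload": {"increments": [{"claw": -1,"offset": [0,-0.2,0],"twist": 0},{"claw": -1,"offset": [0,-0.2,0],"twist": 0},{"claw": -1,"offset": [0,-0.2,0],"twist": 0}]}}

```text
clock: 30.9
tcp_pos: [446.5, -159.0, 51.2]
orientation: [-0.114, 0.994, -0.001, 0.001]
force: [0.2, 0.4, -3.8]
grip_width: 14.5
gripper_force: 59.3
```

Run:
```python
from h import *
to([*unrail(-100),48.5],[*unrail(-70),48.5])
```

```text
t30.90 tcp [ 446.5 -159.    51.2] rail [-146.    -1.7] toolx -2.914 tilt [ 0.0023 -0.001 ] q [-0.41 -0.22  1.85  0.    1.51 -2.21] F [ 0.2  0.4 -3.8] w 14.5 gf 59.3
-> [ 490.9 -146.9   48.5] offset cm [-4.6   0.18  0.28]
-> [ 520.1 -140.    48.5] offset cm [-7.6   0.19  0.29]
```

Emit:
{"api": "move_arm", "payload": {"increments": [{"claw": -1,"offset": [0,0.12,0.2],"twist": 0},{"claw": -1,"offset": [0,0.12,0.22],"twist": 0},{"claw": -1,"offset": [0,0.12,0.22],"twist": 0},{"claw": -1,"offset": [-0.7,0.12,0.22],"twist": 0},{"claw": -1,"offset": [-1.6,0.12,0.22],"twist": 0},{"claw": -1,"offset": [-2.4,0.12,0.22],"twist": 0},{"claw": -1,"offset": [-3,0.12,0.22],"twist": 0},{"claw": -1,"offset": [-3,0.12,0.22],"twist": 0}]}}

```text
clock: 31.57
tcp_pos: [475.9, -150.5, 47.5]
orientation: [-0.114, 0.993, 0.0, 0.0]
force: [0.3, 0.7, -3.0]
grip_width: 14.4
gripper_force: 59.3
```

Run:
```python
from h import *
to([*unrail(-52.5),48.5])
```

```text
t31.57 tcp [ 475.9 -150.5   47.5] rail [-1.155e+02 -1.000e-01] toolx -2.9134 tilt [0.0004 0.0002] q [-0.37 -0.14  1.78  0.    1.5  -2.17] F [ 0.3  0.7 -3. ] w 14.4 gf 59.3
-> [ 537.2 -136.    48.5] offset cm [-6.3   0.02 -0.1 ]
```

Emit:
{"api": "move_arm", "payload": {"increments": [{"claw": -1,"offset": [-0.6,0,-0.08],"twist": 0},{"claw": -1,"offset": [-1.5,0,-0.08],"twist": 0},{"claw": -1,"offset": [-2.6,0,-0.08],"twist": 0},{"claw": -1,"offset": [-3.8,0,-0.08],"twist": 0},{"claw": -1,"offset": [-5,0,-0.08],"twist": 0},{"claw": -1,"offset": [-5.9,0,-0.08],"twist": 0},{"claw": -1,"offset": [-6.3,0,-0.08],"twist": 0},{"claw": -1,"offset": [-6.3,0,-0.08],"twist": 0}]}}

```text
clock: 32.23
tcp_pos: [536.6, -136.4, 48.1]
orientation: [-0.114, 0.994, 0.0, -0.0]
force: [-1.2, 0.3, -3.9]
grip_width: 14.6
gripper_force: 59.3
```

Emit:
{"api": "move_arm", "payload": {"increments": [{"claw": -1,"offset": [0,0,0.1],"twist": 0},{"claw": -1,"offset": [0,0,0.2],"twist": 0},{"claw": -1,"offset": [0,0,0.2],"twist": 0}]}}

```text
clock: 32.48
tcp_pos: [535.4, -136.9, 46.1]
orientation: [-0.113, 0.994, 0.0, -0.0]
force: [0.1, 1.1, -3.3]
grip_width: 14.4
gripper_force: 59.4
```

Run:
```python
from h import *
to([*unrail(-52.5),46])
```

```text
t32.48 tcp [ 535.4 -136.9   46.1] rail [-54.4  -0.4] toolx -2.9148 tilt [-0.0004  0.    ] q [-0.31  0.01  1.65 -0.    1.49 -2.11] F [ 0.1  1.1 -3.3] w 14.4 gf 59.4
-> [ 537.2 -136.    46. ] offset cm [-0.19  0.04  0.01]
```

Emit:
{"api": "move_arm", "payload": {"increments": [{"claw": -1,"offset": [-0.15,0,0.05],"twist": 0},{"claw": -1,"offset": [-0.15,0,0.12],"twist": 0},{"claw": -1,"offset": [-0.15,0,0.15],"twist": 0},{"claw": -1,"offset": [-0.15,0,0.15],"twist": 0}]}}

```text
clock: 32.82
tcp_pos: [537.3, -136.6, 46.0]
orientation: [-0.113, 0.994, -0.0, 0.0]
force: [-5.3, 0.4, 6.0]
grip_width: 14.8
gripper_force: 60.3
```

Contact at the floor. Releasing and raising.

Emit:
{"api": "move_arm", "payload": {"increments": [{"claw": 0,"offset": [-0.1,0,0],"twist": 0},{"claw": 0,"offset": [-0.1,0,0],"twist": 0},{"claw": 0,"offset": [-0.1,0,0],"twist": 0},{"claw": 0,"offset": [-0.1,0,-1],"twist": 0},{"claw": 0,"offset": [-0.1,0,-3],"twist": 0},{"claw": 0,"offset": [-0.1,0,-6],"twist": 0},{"claw": 0,"offset": [-0.1,0,-9],"twist": 0},{"claw": 0,"offset": [-0.1,0,-12],"twist": 0}]}}

```text
clock: 33.48
tcp_pos: [538.2, -136.1, 166.7]
orientation: [-0.113, 0.994, -0.0, 0.0]
force: [0.8, -0.4, 0.5]
grip_width: 42.7
gripper_force: 0.0
```

Emit:
{"api": "move_arm", "payload": {"increments": [{"claw": 0,"offset": [2,4,-1],"twist": 0},{"claw": 0,"offset": [4,8,-2],"twist": 0},{"claw": 0,"offset": [6,12,-3],"twist": 0},{"claw": 0,"offset": [7.5,16,-3],"twist": 0},{"claw": 0,"offset": [8,20,-3],"twist": 0},{"claw": 0,"offset": [8,22,-3],"twist": 0},{"claw": 0,"offset": [8,22,-3],"twist": 0},{"claw": 0,"offset": [8,22,-3],"twist": 0}]}}

```text
clock: 34.15
tcp_pos: [410.7, 61.4, 195.9]
orientation: [-0.115, 0.993, -0.0, 0.001]
force: [-0.2, -1.2, 0.2]
grip_width: 42.5
gripper_force: 0.0
```

Run:
```python
from h import *
import pickle
st()
a=pickle.load(open("top0.pkl","rb")); b=cam("top"); c=pickle.load(open("scene0.pkl","rb")); d=cam("scene")
ga,gb,gc,gd=[cv2.cvtColor(i["color"],cv2.COLOR_RGB2GRAY).astype(np.float32) for i in(a,b,c,d)]
# compare each punch patch with the start picture: shift by phase correlation + difference
def cmp(n,A,B,x,y,w,h):
    p=A[y-h:y+h,x-w:x+w]; q=B[y-h-5:y+h+5,x-w-5:x+w+5]
    r=cv2.matchTemplate(q,p,cv2.TM_CCOEFF_NORMED); m=cv2.minMaxLoc(r); print(n,"score %.3f shift"%m[1],m[3][0]-5,m[3][1]-5)
cmp("slim top",ga,gb,313,234,10,12); cmp("stout top",ga,gb,309,206,10,11); cmp("lookalike turq",ga,gb,373,249,12,12); cmp("orange",ga,gb,411,208,12,12)
cmp("slim scene",gc,gd,321,225,8,18); cmp("stout scene",gc,gd,333,216,8,15)
# hex: top triangulated from dark hole in both views
P=np.array([491,-387.5,102.]); print("pred",proj(b,[P])[0].round(1),proj(d,[P])[0].round(1))
for im,g in((b,gb),(d,gd)):
    x,y=proj(im,[P])[0].round().astype(int); w=g[y-6:y+7,x-6:x+7].astype(int); print(w[::1,::1].tolist())
```

```text
t34.15 tcp [410.7  61.4 195.9] rail [-130.7  221. ] toolx -2.9107 tilt [0.0024 0.    ] q [ 0.07 -0.42  1.75 -0.    1.81 -1.74] F [-0.2 -1.2  0.2] w 42.5 gf 0.0
slim top score 0.959 shift 1 0
stout top score 0.917 shift 0 0
lookalike turq score 0.995 shift 0 0
orange score 0.997 shift 0 0
slim scene score 0.891 shift 1 0
stout scene score 0.716 shift -2 0
pred [443.7 255.5] [432.4 252. ]
[[174, 161, 151, 166, 183, 184, 171, 161, 155, 143, 134, 114, 115], [183, 174, 173, 181, 189, 189, 185, 181, 175, 176, 169, 141, 122], [181, 175, 172, 181, 188, 187, 183, 182, 185, 190, 188, 169, 139], [180, 180, 179, 187, 188, 177, 171, 181, 189, 192, 196, 179, 144], [180, 181, 188, 190, 178, 147, 132, 155, 184, 193, 193, 179, 154], [176, 183, 191, 185, 158, 97, 79, 118, 170, 191, 191, 182, 161], [175, 178, 190, 185, 144, 81, 55, 103, 161, 188, 190, 181, 163], [173, 183, 188, 188, 159, 115, 100, 130, 172, 192, 191, 185, 168], [176, 187, 190, 189, 182, 163, 158, 171, 187, 193, 190, 190, 172], [176, 193, 191, 191, 191, 188, 185, 188, 192, 191, 187, 187, 165], [158, 184, 191, 189, 188, 194, 192, 194, 19
[... 302 characters left out ...]
92, 97, 100, 100, 102, 114, 138, 153], [180, 171, 155, 134, 125, 122, 127, 125, 131, 133, 139, 150, 157], [186, 183, 181, 168, 152, 141, 138, 140, 146, 157, 161, 168, 171], [181, 180, 179, 174, 151, 125, 110, 108, 120, 145, 163, 174, 178], [175, 166, 166, 168, 147, 115, 85, 81, 95, 129, 157, 173, 178], [172, 163, 164, 165, 157, 138, 119, 112, 121, 142, 161, 171, 174], [159, 159, 156, 166, 166, 165, 160, 157, 158, 165, 169, 170, 169], [131, 143, 151, 160, 171, 174, 175, 174, 171, 173, 171, 171, 167], [108, 117, 128, 147, 160, 169, 171, 167, 164, 162, 163, 162, 159], [100, 98, 105, 119, 134, 142, 144, 141, 140, 136, 137, 136, 133], [94, 93, 92, 97, 109, 114, 118, 117, 115, 112, 113, 115, 110]]
```

Both views put the hex hole exactly where a fully seated punch predicts. The round punches are within about 2 px (roughly 4 mm) of their start places, and the look-alikes have not moved.

```bash
python3 -c "
from bench import *
print(finish_job())"
```

```text
the job is handed in; nothing more can be done
None
```

I handed the job in at 34 s of the 136 s allowed: the hex punch stands fully down in the setting block, and the slim and stout punches are back upright in the rail, within about 4 mm of their start places, standing free.

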